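Hold a pendulum angle gauge at its set angle on a clamped shaft

ROBOT

A 6-joint arm with a two-finger parallel gripper is mounted at the origin on a cart in front of the work surface, level with it; the furniture and walls round the work are solid. World frame = base frame: x ahead of the robot, y to its left, z up, the work surface at z = 0. Lengths are in mm, angles in rad, forces in N, time in s.
With the tool pointing down it reaches from about 375 to 925 mm from the base axis. Payload 5.7 kg.
Tool frame: the origin (TCP) lies between the finger pads; the fingertips stand ctrl.nose_length ahead of it and the grasp point (between the pads) lies 8 mm behind it (ctrl.nose_length is the distance from the TCP to the fingertips, in mm); y points along the fingers, z is the direction in which the jaws open and shut, and the axes are right-handed (so a half turn about y gives the same grasp; the last joint's range is limited). The gripper opens to 85 mm and grips with 20 to 120 N. Pads are 22 mm wide; open, the fingers measure 114 mm over their backs; the gripper's body (76 mm by 85 mm) begins 54 mm behind the grasp point. The pads swing forward as they close: fully open they stand 13 mm farther back than shut.
Start: joints at [1.043, 0.359, 1.51, -0, 1.272, -0.115], TCP at [240.695, 549.573, 242.267] pointing down, gripper open.
Joint ranges: [-2.97, 2.97], [-1.01, 2.36], [0.21, 2.38], [-0.96, 4.11], [0.2, 2.71], [-2.98, 2.98]. Speed limits (rad/s): [2.39, 2.39, 3.14, 3.14, 3.14, 3.14].

INTERFACE

Orientations are given as a unit quaternion [x, y, z, w].
In Python, from cell import ctrl gives the robot as it stands.
- The arm moves only by the tool send_rows, never from a script. Its argument "targets" is a list of rows, each a list of 5 numbers: the finger opening in m, from 0 to 0.0854, then the shift along the tool's x, y, z in m, then the turn about the tool's y in rad. In form: [[grip, x, y, z, roll], ...]. A call has 1 to 12 rows; each row is the pose to reach, as a shift and turn from the pose measured when the call began, along the tool's axes at that moment; what a row does not reach only later rows make up. A row lasts 1/12 s, in which the tool goes at most 41.7 mm and 7.16 degrees, less where a joint would pass 70% of its speed; a pose out of reach is approached as far as the arm can. A call with a gripper value outside its range is refused whole. The fingers move at their own pace and stop on an object; "newtons" is the grip in N (left out, the last holds). Time passes only in rows, so rows that repeat a pose let the fingers close. It gives the time, the measured TCP pose, the force and the opening at its end, in the units of the state.
- ctrl.observe(): the state, without advancing time (a new reading comes with each control period).
- ctrl.snapshot(name): name is "scene" or "top" or "wrist"; returns a dict with "pixels" (420x560x3 uint8, red, green, blue), "camera_matrix" (3x3 intrinsics, pixels), "R" (3x3) and "t" (3): a world point X has camera coordinates R X + t. Camera axes: x right, y down, z forward; pixel columns grow to the right and rows downward; lengths in mm; the calibration is good to about 2 mm. A picture is of the moment at which its call begins. There is no depth.
- ctrl.finish_job(): hands the job in, once; it reports no verdict.
The state is a dict: "time": time; "qpos": joint angles; "joint_vel": joint speeds; "joint_efforts": joint torques, N m; "tool_pos": TCP position; "tool_rot": TCP orientation; "wrist_force": force on the tool from outside, world axes, zero at the start; "ft_torque": the same for the moment, N m; "opening": finger opening in mm.
Only numpy, scipy, OpenCV 4.12 (cv2) and the standard library are available. Lean on these libraries where they do the work, as an engineer would, in place of code of your own. Each camera call takes 0.05 s, during which the arm holds its last target.

TASK

I want to scribe a hole position on the shaft that is clamped in the V-blocks. With the angle gauge still in its wooden stand, push its yellow lock lever right down to free the pointer; then lift the gauge by its black grip, sit its V-foot fully astride the blue band of the shaft, and rock it round the shaft until the pointer settles on the red flag. Finish holding it there in the gripper, pressed lightly onto the shaft with the pointer steady on the flag, so that I can scribe along its foot; do not press hard, and leave the micrometer, the cup and the brass bush where they are.

Things in the scene. Friction and masses are not known exactly. Their poses are not given: they have to be found in the camera images.
- gauge: loose pendulum angle gauge, 174 mm tall, about 0.37 kg. Origin: centre of the foot's flat underside; x is the dial's normal (dial faces -x), y to the left seen facing +x, z up the gauge. Dial case: diameter 88 mm, 20 thick, centre at z 72. Aluminium V-foot 64 (y) by 24 (x) by 34 mm, its upside-down 90 degree notch 22 mm deep, running along x.
- gauge_grip (a point): centre of the gauge's black grip, a rounded block 18 (x) by 26 (y) by 42 mm (z) on top of the gauge, 153 mm above the foot's underside. Axes as the gauge's. Below the grip are a neck of 15 mm diameter and, 37 mm below this point, the top of the dial case; the lever's fork rises to 30 mm below this point, in front (-x) of the neck.
- gauge_seat (a point): point of the gauge that lies on the shaft's axis when the V-foot is properly seated on the blue band: on the gauge's middle line, 2 mm below the foot's underside, 155 mm straight below the grip's centre. Axes as the gauge's.
- lock_lever (a joint): lock lever on the shoulder of the dial case, on the gauge's +y side. 0 = raised: the pins of its fork trap the pointer at the top of the dial; 0.5 rad = right down at its stop: fork lifted clear, pointer free. It stays where it is left and moves with about 0.5 N at its tab.
- lever_tab (a point): top of the yellow tab at the lever's outer end, a round bar of 10 mm diameter and 28 mm length lying along the gauge's x. Raised, it is 72 mm to +y of the gauge's middle line and 30 mm below the grip's centre. Pressed down it sinks about 20 mm, on an arc of 40 mm radius about a pivot 38 mm nearer the middle line. The point moves with the lever.
- needle (a joint): black pointer of the gauge, a pendulum about the dial's centre with a brass weight below. Free, it hangs plumb and swings for about a second after a movement. Value: its angle on the dial, 0 = along the gauge's z, positive = upper tip to the gauge's -y side, as happens when the gauge's top leans to its +y side (pointer angle = lean angle).
- flag (a joint): red flag on the rim of the dial, the mark for the pointer; same zero and sense as the pointer (positive to the gauge's -y side). Stiff, not to be moved; it is set between 0.22 and 0.5 rad. 5 mm wide.
- needle_tip (a point): upper tip of the pointer, 30 mm from the dial's centre; its z points along the pointer.
- flag_tip (a point): inner point of the red flag, 31.5 mm from the dial's centre; its z points outward from the dial's centre.
- shaft: fixed fixture: a grey plate 250 (x) by 110 (y) by 20 mm with a level steel shaft clamped in two V-blocks, the shaft along x. The clamps are at most 94 mm above the worktop and begin 57 mm along x either side of the middle. Origin: centre of the plate's underside.
- shaft_mid (a point): middle of the shaft, on its axis, 54 mm above the worktop; x along the shaft (away from the robot at zero yaw), z up. The shaft's thick middle part is 34 mm in diameter and 84 mm long; its central 46 mm are painted blue. A seated gauge leans by turning about this axis.
- stand: wooden stand 56 (x) by 94 (y) by 25 mm, fixed, with a pocket 17 mm deep, 28 by 68 mm, in which the gauge's foot stands upright, dial towards the stand's -x; the gauge lifts straight up out of it. Origin: centre of its underside.
- micrometer: outside micrometer, green and steel, 44 by 132 by 16 mm, lying loose; leave it alone. Origin: centre of its underside.
- sample_cup: small white cup, diameter 37 mm, 26 mm high, loose; leave it alone. Origin: centre of its underside.
- bush_brass: brass bush, diameter 30 mm, 26 mm high, loose; leave it alone. Origin: centre of its underside.

How it is judged (in metres and radians):
On the way, in this order (a step that is already met when the one before it is completed fails the run):
1. the lock lever is right down, with the gauge still in its stand (value of joint lock_lever above 0.42 rad and distance of gauge_seat from where it was at the start of the episode below 0.015 m), for 0.2 s.
2. the gauge sits astride the blue band of the shaft (y of gauge_seat in the frame of shaft_mid between -0.003 and 0.003 m and z of gauge_seat in the frame of shaft_mid between -0.003 and 0.003 m and x of gauge_seat in the frame of shaft_mid between -0.018 and 0.018 m and angle between the x axis of gauge_seat and the x axis of shaft_mid, either way round below 0.12 rad and contact force between gauge and shaft above 0.3 N), for 0.2 s.
At the end, for the whole second after the job is handed in: For the last second the gripper holds the gauge, its V-foot on the blue band (within 3 mm of the shaft's axis, 18 mm of the band's middle, 0.12 rad of square, pressed with over 1 N), lever down (over 0.42 rad), and the free pointer still, within 0.05 rad of the red flag (all of step 2 and contact force between gauge and shaft above 1 N and contact force between the fingers and gauge above 1 N and angle between the z axis of needle_tip and the z axis of flag_tip, either way round below 0.05 rad and velocity of joint needle between -0.15 and 0.15 rad/s and value of joint lock_lever above 0.42 rad and value of joint flag above 0.2 rad and contact force between gauge and stand below 0.05 N and linear speed of gauge below 0.02 m/s); the arm keeps its last pose, push and grip.
It fails at once if the gauge is pressed hard on the shaft (over 40 N) (contact force between gauge and shaft above 40 N).
It fails at once if the micrometer, cup or bush is moved more than 20 mm (distance of any of micrometer, sample_cup, bush_brass from where it was at the start of the episode above 0.02 m).
It also fails if it takes over 61 s, if anything falls off the work surface, if the arm or the gripper's body presses on something with over 40 N, if the wrist force passes 120 N, or if a joint passes its speed limit or range.

## Working session

There is one attempt and no reset: what is moved stays moved. The work goes in short steps, Python scripts to look and compute and a tool call to move; the robot and the scene stay as the last step left them, time stands still between calls to the robot, and variables do not carry over. Pictures are saved under pics/ and viewed, and the job is handed in when it is done.

Besides the shell and the picture viewer there is one more tool, called after "Emit:" in YAML: its name, and indented under it one key for each argument. send_rows: Moves the arm, as the interface text tells. Its arguments: {"type":"object","properties":{"targets":{"type":"array","items":{"type":"array","items":{"type":"number"}}},"newtons":{"type":"number"}},"required":["targets"]}

```bash
ls; mkdir -p pics; python3 - <<'E'
from cell import ctrl
import cv2
print(ctrl.observe(), ctrl.nose_length)
for n in("scene","top","wrist"):
    s=ctrl.snapshot(n); cv2.imwrite(f"pics/{n}0.png",s["pixels"][:,:,::-1]); print(n,s["camera_matrix"].tolist(),s["R"].tolist(),s["t"].tolist())
E
```

```text
pics
{'time': 0.0, 'qpos': array([ 1.04291822e+00,  3.59535728e-01,  1.51145316e+00,  8.74769893e-06,
        1.27248239e+00, -1.15107587e-01]), 'joint_vel': array([ 0.00081446, -0.00082865, -0.00062785, -0.00095591, -0.00139121,
        0.00028914]), 'joint_efforts': array([ 6.87123920e-04, -5.27631998e+01, -2.78617376e+01, -8.69016048e-05,
        1.31272539e-02, -3.56446328e-06]), 'tool_pos': array([240.36035787, 549.02566116, 241.42737843]), 'tool_rot': array([ 0.69272934, -0.1451161 ,  0.14469075, -0.69147087]), 'wrist_force': array([-0.00484559,  0.60041897, -0.27101564]), 'ft_torque': array([-0.07807515,  0.02800114, -0.02450432]), 'opening': 85.75299902505772} 11.0
scene [[536.0527432883215, 0.0, 277.5067554025665], [0.0, 536.0527432883215, 207.09148068288567], [0.0, 0.0, 1.0]] [[0.5586484815585719, -0.8293961891388277, -0.0037196094273373947], [-0.44019841826689377, -0.2926933708971856, -0.8488556668763939], [0.702948950214471, 0.475849295549371, -0.528611597789474]] [-386.70012780549996, 300.93033506197446, 983.8371956515331]
top [[462.1572826564916, 0.0, 282.19149270765], [0.0, 462.1572826564916, 207.31303034502696], [0.0, 0.0, 1.0]] [[0.0064670379252018744, -0.9998694772542004, -0.014805602854541886], [-0.9965405064453241, -0.005217302124051356, -0.082944552396427], [0.0828564809424782, 0.015290788532930087, -0.9964441757328256]] [-91.51512353576602, 531.5874773559281, 1160.6505051476447]
wrist [[374.8133421074248, 0.0, 277.4944098443483], [0.0, 374.8133421074248, 208.84877488203728], [0.0, 0.0, 1.0]] [[0.4020406462794896, 0.9156191887514096, -0.0021954337572356263], [0.8778947814644279, -0.38479277350443264, 0.2850180242305607], [0.26012318508102344, -0.11651619050148578, -0.958519642956954]] [-598.6748385862021, -36.14641735746806, 380.23644502817314]
```

View pics/scene0.png

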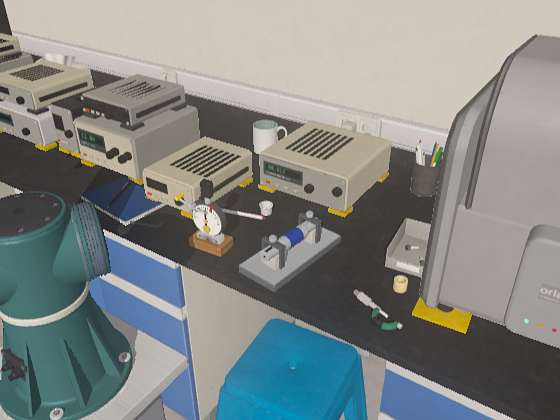

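View pics/top0.png

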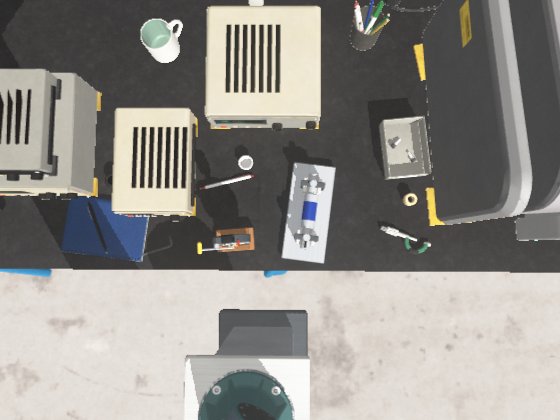

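View pics/wrist0.png

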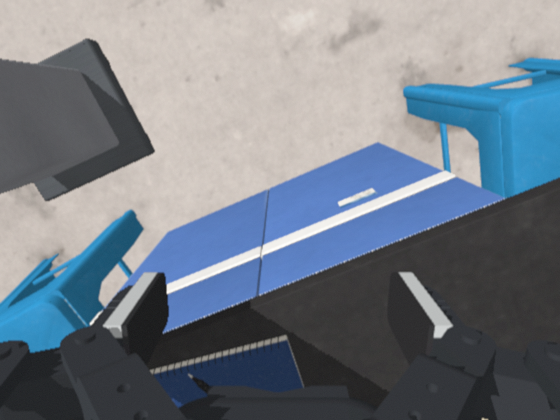

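```bash
python3 - <<'E'
import cv2
s=cv2.imread("pics/scene0.png"); t=cv2.imread("pics/top0.png")
cv2.imwrite("pics/c1.png",cv2.resize(s[165:290,165:345],None,fx=4.4,fy=4.4,interpolation=cv2.INTER_CUBIC))
cv2.imwrite("pics/c2.png",cv2.resize(t[150:275,190:350],None,fx=4.8,fy=4.8,interpolation=cv2.INTER_CUBIC))
E
```

```text
(no output)
```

View pics/c1.png

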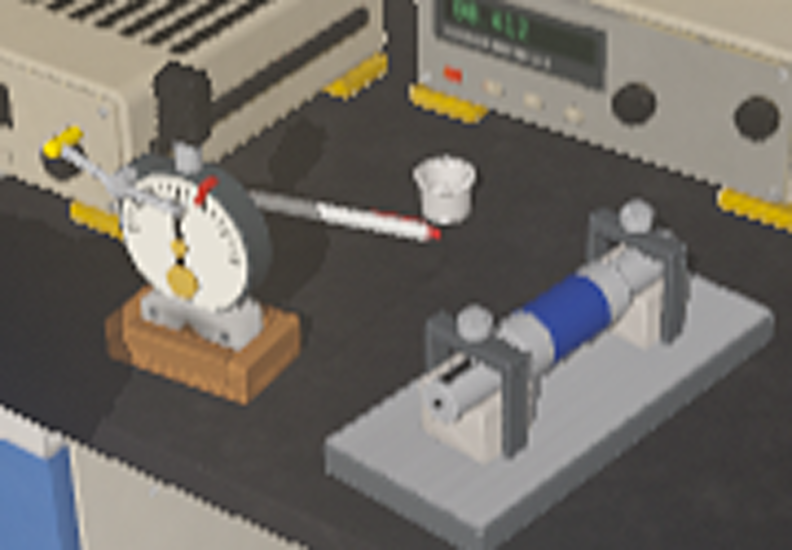

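View pics/c2.png

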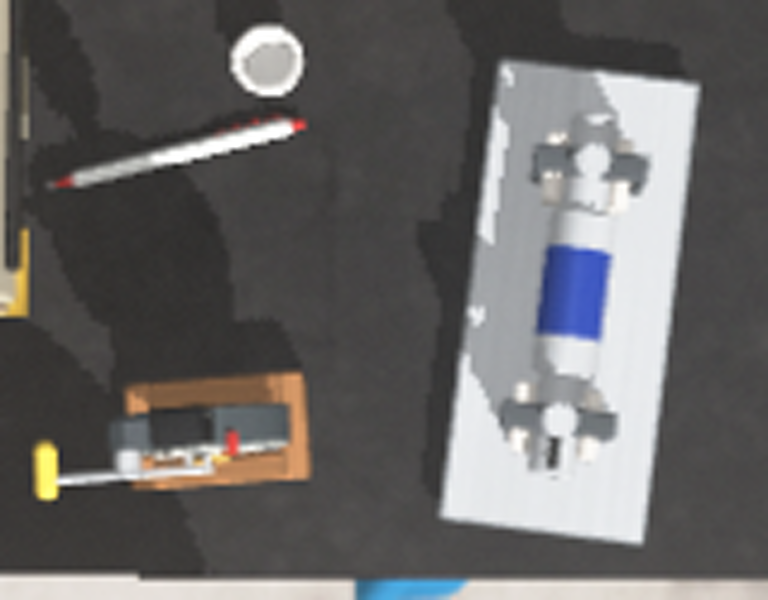

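```bash
cat > h.py <<'E'
import numpy as np, pickle
CAM={
"scene":([[536.0527432883215, 0.0, 277.5067554025665], [0.0, 536.0527432883215, 207.09148068288567], [0.0, 0.0, 1.0]], [[0.5586484815585719, -0.8293961891388277, -0.0037196094273373947], [-0.44019841826689377, -0.2926933708971856, -0.8488556668763939], [0.702948950214471, 0.475849295549371, -0.528611597789474]], [-386.70012780549996, 300.93033506197446, 983.8371956515331]),
"top":([[462.1572826564916, 0.0, 282.19149270765], [0.0, 462.1572826564916, 207.31303034502696], [0.0, 0.0, 1.0]], [[0.0064670379252018744, -0.9998694772542004, -0.014805602854541886], [-0.9965405064453241, -0.005217302124051356, -0.082944552396427], [0.0828564809424782, 0.015290788532930087, -0.9964441757328256]], [-91.51512353576602, 531.5874773559281, 1160.6505051476447])}
CAM={k:tuple(np.array(a) for a in v) for k,v in CAM.items()}
def onz(cam,u,v,z):
    K,R,t=CAM[cam] if isinstance(cam,str) else cam
    c=-R.T@t; d=R.T@np.linalg.solve(K,[u,v,1.]); return c+d*(z-c[2])/d[2]
def proj(cam,X):
    K,R,t=CAM[cam] if isinstance(cam,str) else cam
    p=K@(R@np.asarray(X,float)+t); return p[:2]/p[2]
E
python3 - <<'E'
from h import *
T=lambda u,v,z: onz("top",190+u/4.8-.4,150+v/4.8-.4,z)
S=lambda u,v,z: onz("scene",165+u/4.4-.4,165+v/4.4-.4,z)
st=[T(*p,25) for p in((124,387),(303,373),(310,477),(135,487))]
pl=[T(*p,20) for p in((500,61),(699,84),(643,544),(441,517))]
for n,c in(("stand",st),("plate",pl)):
    print(n,np.round(c,1).tolist(),np.mean(c,0).round(1)); 
    for a,b in((0,1),(3,2),(0,3),(1,2)):
        d=c[b]-c[a]; print(np.linalg.norm(d).round(1),np.degrees(np.arctan2(d[1],d[0])).round(1))
print("blue top",[T(*p,71).round(1).tolist() for p in((574,292),(545,246),(609,249),(602,339),(538,333))])
print("tab",T(46,471,128))
# scene plate and stand corners
pl=[S(*p,20) for p in((772,318),(478,532),(327,452))]; print("plate scene",np.round(pl,1).tolist(), ((pl[0]+pl[2])/2).round(1))
print("stand scene",[S(*p,25).round(1).tolist() for p in((299,325),(249,373),(124,330))])
print("tab sc",S(63,140,128))
E
```

```text
stand [[472.4, 81.1, 25.0], [480.4, -13.8, 25.0], [425.5, -18.2, 25.0], [419.7, 74.3, 25.0]] [449.5  30.8  25. ]
95.2 -85.2
92.6 -86.4
53.2 -172.7
55.0 -175.5
plate [[648.9, -117.5, 20.0], [636.9, -224.3, 20.0], [391.5, -194.0, 20.0], [404.9, -87.4, 20.0]] [ 520.5 -155.8   20. ]
107.5 -96.5
107.5 -97.2
245.9 173.0
247.2 173.0
blue top [[520.7, -155.3, 71.0], [544.2, -140.4, 71.0], [542.8, -173.1, 71.0], [496.8, -169.5, 71.0], [499.6, -137.0, 71.0]]
tab [428.34634331 101.58303677 128.        ]
plate scene [[630.2, -226.0, 20.0], [389.4, -192.9, 20.0], [398.3, -93.1, 20.0]] [ 514.2 -159.5   20. ]
stand scene [[473.8, -16.2, 25.0], [424.1, -21.3, 25.0], [416.9, 60.8, 25.0]]
tab sc [426.8140576  101.01609633 128.        ]
```

```bash
python3 - <<'E'
from cell import ctrl
import numpy as np
from scipy.spatial.transform import Rotation as Ro
o=ctrl.observe(); s=ctrl.snapshot("wrist")
A=Ro.from_quat(o["tool_rot"]).as_matrix(); print("tool axes cols\n",A.round(3)); 
c=-s["R"].T@s["t"]; print(c, A.T@(c-o["tool_pos"])); print("cam axes in tool\n",(s["R"]@A).round(3))
E
```

```text
tool axes cols
 [[ 0.916 -0.001  0.401]
 [-0.401 -0.001  0.916]
 [-0.    -1.    -0.001]]
[173.54551317 578.6034761  373.55421871] [-7.31426208e+01 -1.31903090e+02 -5.26517465e-02]
cam axes in tool
 [[ 0.001  0.001  1.   ]
 [ 0.958 -0.285 -0.001]
 [ 0.285  0.958 -0.001]]
```

Emit:
send_rows:
  targets:
    - [0.085, 0.05, 0, -0.065, -0.08]
    - [0.085, 0.08, 0, -0.1, -0.12]
    - [0.085, 0.11, 0, -0.14, -0.17]
    - [0.085, 0.14, 0, -0.175, -0.21]
    - [0.085, 0.165, 0, -0.21, -0.25]
    - [0.085, 0.195, 0, -0.245, -0.29]
    - [0.085, 0.22, 0, -0.28, -0.33]
    - [0.085, 0.25, 0, -0.315, -0.37]
    - [0.085, 0.275, 0, -0.35, -0.41]
    - [0.085, 0.305, 0, -0.385, -0.45]
    - [0.085, 0.332, 0, -0.421, -0.487]
    - [0.085, 0.332, 0.03, -0.421, -0.487]

```text
time: 1.2
tool_pos: [368.0, 66.3, 229.2]
tool_rot: [0.707, 0.029, -0.025, -0.706]
wrist_force: [1.0, 0.8, -1.4]
opening: 85.2
```

Emit:
send_rows:
  targets:
    - [0.085, 0, 0.03, 0, 0]
    - [0.085, 0, 0.06, 0, 0]
    - [0.085, 0, 0.085, 0, 0]
    - [0.085, 0, 0.085, 0, 0]

```text
time: 1.53
tool_pos: [365.2, 65.6, 141.0]
tool_rot: [0.707, 0.025, -0.027, -0.706]
wrist_force: [-0.8, 0.3, -0.2]
opening: 84.9
```

```bash
python3 - <<'E'
from cell import ctrl
import cv2,pickle
o=ctrl.observe(); print(o["time"],o["tool_pos"],o["tool_rot"],o["wrist_force"])
s=ctrl.snapshot("wrist"); pickle.dump((s,o),open("w1.pkl","wb")); cv2.imwrite("pics/w1.png",s["pixels"][:,:,::-1])
E
```

```text
1.5333 [365.18584711  65.62334101 141.00756066] [ 0.70697787  0.02549663 -0.02725935 -0.70625005] [-0.76106616  0.26075467 -0.23598329]
```

View pics/w1.png

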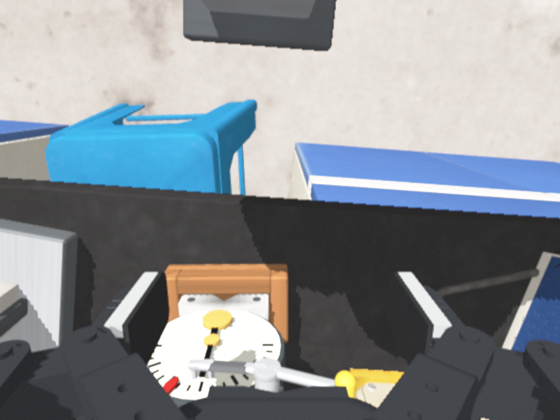

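Emit:
send_rows:
  targets:
    - [0.085, 0, -0.02, -0.035, 0]
    - [0.085, 0, -0.02, -0.035, 0]
    - [0.085, 0, -0.02, -0.035, 0]
    - [0.085, 0, -0.02, -0.035, 0]

```text
time: 1.92
tool_pos: [369.7, 31.3, 164.0]
tool_rot: [0.707, 0.027, -0.026, -0.706]
wrist_force: [-0.6, 0.5, -0.2]
opening: 85.0
```

```bash
python3 - <<'E'
from cell import ctrl
import cv2,pickle
o=ctrl.observe(); print(o["time"],o["tool_pos"],o["tool_rot"],o["wrist_force"])
s=ctrl.snapshot("wrist"); pickle.dump((s,o),open("w2.pkl","wb")); p=s["pixels"][:,:,::-1]; cv2.imwrite("pics/w2.png",p)
cv2.imwrite("pics/w2c.png",cv2.resize(p[230:390,140:350],None,fx=3.7,fy=3.7,interpolation=cv2.INTER_CUBIC))
E
```

```text
1.9167 [369.74267586  31.29612435 163.97458155] [ 0.70701308  0.02711394 -0.0258023  -0.70620931] [-0.57892394  0.53715222 -0.17878568]
```

View pics/w2c.png

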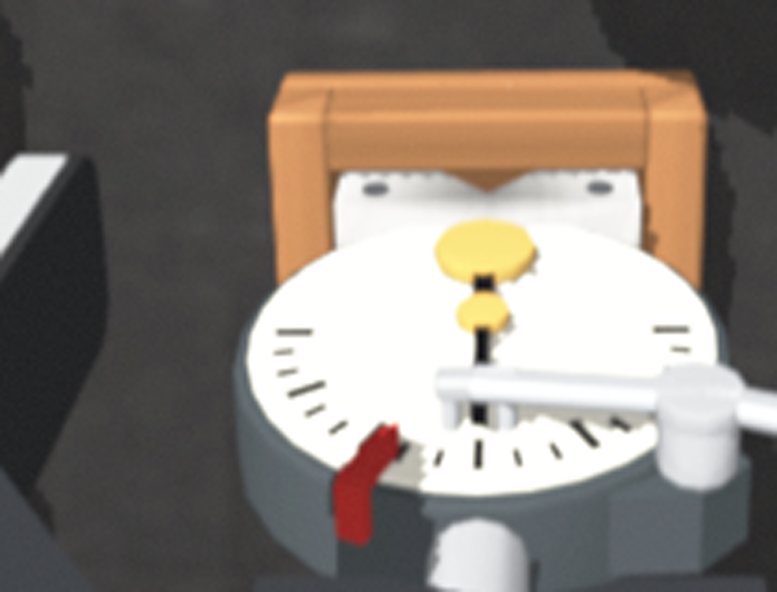

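```bash
python3 - <<'E'
from h import *
import pickle
s,o=pickle.load(open("w2.pkl","rb"))
cam=(s["camera_matrix"],s["R"],s["t"]); c=-s["R"].T@s["t"]
px=lambda u,v:(140+(u+.5)/3.7-.5,230+(v+.5)/3.7-.5)
print("stand corners z25", [onz(cam,*px(*p),25).round(1).tolist() for p in((286,73),(692,72),(270,118),(706,118))])
# stand corner front top edge (two upper lines?) 
yaw=np.radians(4.3)
ex=np.array([np.cos(yaw),np.sin(yaw),0]);ey=np.array([-ex[1],ex[0],0])
def dial(p,org,xo):
    u,v=px(*p); d=cam[1].T@np.linalg.solve(cam[0],[u,v,1.])
    q=org+ex*xo; k=ex@(q-c)/(ex@d); X=c+k*d-org; return np.array([ey@X,X[2]])
for org in (np.array([449,30,8.]),):
  for xo in(-10,-12,-14):
    print(xo)
    for n,p in dict(t90L=(295,331),t90R=(672,329),t0=(479,453),t10R=(518,457),t30R=(585,433),t60L=(307,389),t40L=(338,427),flagtip=(389,428),flagtipL=(380,427),flagtipR=(398,430),flagout=(354,475),cap=(484,313),needle=(480,418),needle2=(484,330)).items():
        q=dial(p,org,xo); r=q-[0,72]; print(n,q.round(1),np.hypot(*r).round(1),np.arctan2(-r[0],r[1]).round(3))
E
```

```text
stand corners z25 [[413.8, -12.9, 25.0], [407.2, 72.3, 25.0], [424.4, -16.0, 25.0], [417.5, 76.5, 25.0]]
-10
t90L [-31.7  69.1] 31.9 1.662
t90R [36.4 68.5] 36.6 -1.667
t0 [  2.3 102.8] 30.9 -0.074
t10R [  8.4 103.8] 32.9 -0.258
t30R [19.2 97.9] 32.2 -0.637
t60L [-27.1  86.3] 30.7 1.085
t40L [-20.7  96.4] 32.0 0.703
flagtip [-12.4  96.7] 27.6 0.466
flagtipL [-13.9  96.4] 28.1 0.517
flagtipR [-10.9  97.2] 27.4 0.409
flagout [-16.8 108. ] 39.7 0.437
cap [ 2.3 63.3] 9.0 -2.886
needle [ 2.2 94.1] 22.2 -0.101
needle2 [ 2.4 68.8] 4.0 -2.502
-12
t90L [-31.2  72.2] 31.2 1.565
t90R [36.  71.6] 36.0 -1.583
t0 [  2.4 105.4] 33.5 -0.07
t10R [  8.4 106.4] 35.4 -0.239
t30R [ 19.  100.6] 34.3 -0.587
t60L [-26.6  89.1] 31.7 0.999
t40L [-20.3  99.1] 33.8 0.642
flagtip [-12.1  99.3] 29.9 0.417
flagtipL [-13.6  99.1] 30.3 0.464
flagtipR [-10.6  99.8] 29.8 0.365
flagout [-16.5 110.5] 41.9 0.404
cap [ 2.4 66.4] 6.1 -2.742
needle [ 2.3 96.8] 24.9 -0.093
needle2 [ 2.5 71.9] 2.5 -1.623
-14
t90L [-30.6  75.3] 30.8 1.465
t90R [35.6 74.6] 35.7 -1.497
t0 [  2.4 108. ] 36.1 -0.067
t10R [  8.4 109. ] 37.9 -0.223
t30R [ 18.9 103.3] 36.5 -0.543
t60L [-26.1  92. ] 32.9 0.918
t40L [-19.9 101.8] 35.8 0.588
flagtip [-11.8 102. ] 32.3 0.375
flagtipL [-13.3 101.8] 32.6 0.419
flagtipR [-10.4 102.5] 32.2 0.328
flagout [-16.1 113.1] 44.1 0.374
cap [ 2.4 69.6] 3.4 -2.354
needle [ 2.4 99.5] 27.6 -0.087
needle2 [ 2.5 74.9] 3.9 -0.71
```

```bash
python3 - <<'E'
import cv2
p=cv2.imread("pics/w2.png"); cv2.imwrite("pics/w2d.png",cv2.resize(p[335:385,220:285],None,fx=12,fy=12,interpolation=cv2.INTER_NEAREST))
p=cv2.imread("pics/scene0.png"); cv2.imwrite("pics/s0d.png",cv2.resize(p[195:245,185:230],None,fx=12,fy=12,interpolation=cv2.INTER_NEAREST))
E
```

```text
(no output)
```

View pics/w2d.png

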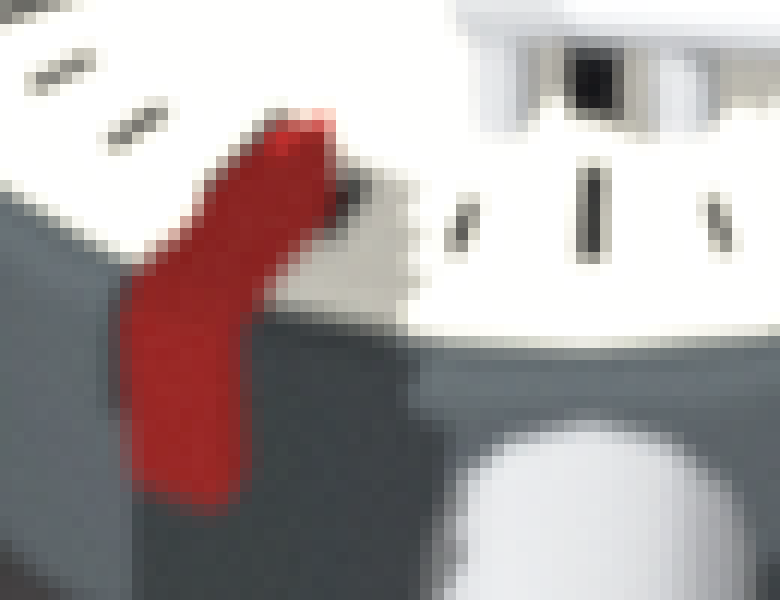

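View pics/s0d.png

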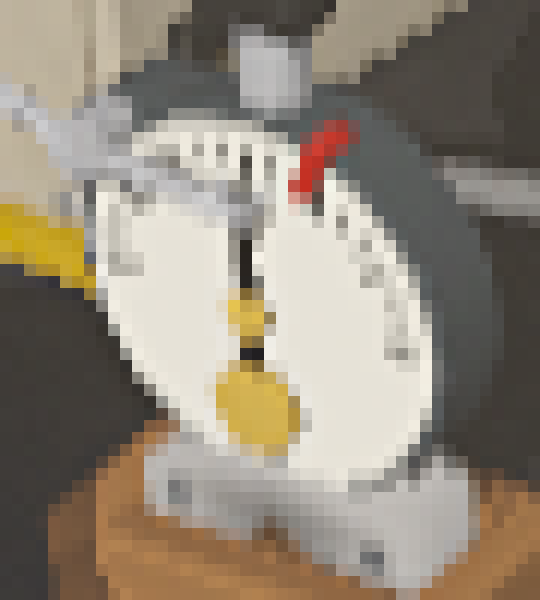

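```bash
cat > fl.py <<'E'
from h import *
import pickle,cv2
s,o=pickle.load(open("w2.pkl","rb"))
cam=(s["camera_matrix"],s["R"],s["t"])
yaw=np.radians(4.3)
ex=np.array([np.cos(yaw),np.sin(yaw),0]);ey=np.array([-ex[1],ex[0],0])
C=np.array([449,30,80.])-12*ex+2.4*ey   # dial face centre
def pt(r,side,h,th):
    y=-r*np.sin(th)+side*np.cos(th); z=r*np.cos(th)+side*np.sin(th)
    return C-ex*h+ey*y+np.array([0,0,z])
def crop(X):
    q=proj(cam,X); return (q-[220,335]+.5)*12
img=cv2.imread("pics/w2d.png")
out=[]
for th in(.40,.44,.48):
    im=img.copy()
    for h,col in((0,(255,0,0)),(1.5,(0,255,0)),(3,(0,255,255))):
        P=np.array([crop(pt(r,sd,h,th)) for r,sd in((31.5,-2.5),(31.5,2.5),(44,2.5),(44,-2.5))])
        cv2.polylines(im,[P.round().astype(int).reshape(-1,1,2)],True,col,2)
    im[0:1]=0
    out.append(cv2.resize(im[60:520,0:480],None,fx=.55,fy=.55))
    print(th)
cv2.imwrite("pics/fl.png",np.hstack(out))
E
python3 fl.py
```

```text
0.4
0.44
0.48
```

View pics/fl.png

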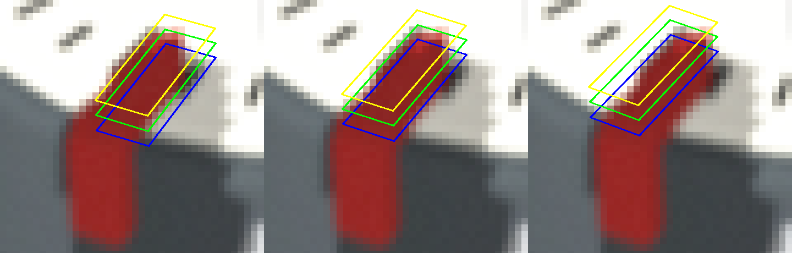

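```bash
python3 - <<'E'
from h import *
import pickle,cv2
s,o=pickle.load(open("w1.pkl","rb")); cam=(s["camera_matrix"],s["R"],s["t"])
print(onz(cam,345,383,127)); 
p=s["pixels"][:,:,::-1]; cv2.imwrite("pics/w1c.png",cv2.resize(p[330:400,300:430],None,fx=6,fy=6,interpolation=cv2.INTER_NEAREST))
E
```

```text
[418.3973983  101.48848184 127.        ]
```

View pics/w1c.png

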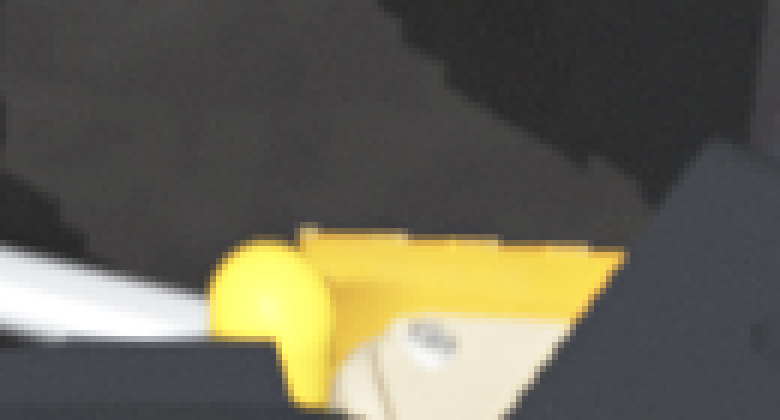

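Emit:
send_rows:
  targets:
    - [0.0, 0, -0.038, 0, 0.1]
    - [0.0, 0, -0.038, 0, 0.2]
    - [0.0, 0.02, -0.038, 0.02, 0.3]
    - [0.0, 0.04, -0.038, 0.045, 0.4]
    - [0.0, 0.0635, -0.038, 0.067, 0.5]
    - [0.0, 0.0635, -0.038, 0.067, 0.62]
    - [0.0, 0.0635, -0.038, 0.067, 0.74]
    - [0.0, 0.0635, -0.038, 0.067, 0.86]
    - [0.0, 0.0635, -0.038, 0.067, 0.98]
    - [0.0, 0.0635, -0.038, 0.067, 1.1]
    - [0.0, 0.0635, -0.038, 0.067, 1.22]
    - [0.0, 0.0635, -0.038, 0.067, 1.34]

```text
time: 2.97
tool_pos: [426.7, 104.4, 201.5]
tool_rot: [0.57, -0.419, 0.419, -0.569]
wrist_force: [-0.4, -0.7, -1.1]
opening: -0.1
```

Emit:
send_rows:
  targets:
    - [0.0, 0.002, 0.01, 0.001, 0.12]
    - [0.0, 0.002, 0.03, 0.001, 0.235]
    - [0.0, 0.002, 0.05, 0.001, 0.235]
    - [0.0, 0.002, 0.054, 0.001, 0.235]
    - [0.0, 0.002, 0.054, 0.001, 0.235]

```text
time: 3.38
tool_pos: [426.6, 103.5, 146.5]
tool_rot: [0.518, -0.483, 0.482, -0.516]
wrist_force: [0.3, -0.6, -0.5]
opening: 0.1
```

```bash
cat > look.py <<'E'
import sys,cv2,pickle
from cell import ctrl
from h import *
from scipy.spatial.transform import Rotation as Ro
o=ctrl.observe(); A=Ro.from_quat(o["tool_rot"]).as_matrix()
print("t %.2f"%o["time"],o["tool_pos"].round(1),"yaw x",np.degrees(np.arctan2(A[1,0],A[0,0])).round(2),"F",o["wrist_force"].round(2),"M",o["ft_torque"].round(3),"open",round(o["opening"],1))
for n in sys.argv[2:]:
    n,*b=n.split(":")
    s=ctrl.snapshot(n); pickle.dump((s,o),open(f"{n}_{sys.argv[1]}.pkl","wb")); p=s["pixels"][:,:,::-1]
    if b:
        x0,y0,x1,y1,k=[float(v) for v in b[0].split(",")]; p=cv2.resize(p[int(y0):int(y1),int(x0):int(x1)],None,fx=k,fy=k,interpolation=cv2.INTER_CUBIC)
    cv2.imwrite(f"pics/{n}_{sys.argv[1]}.png",p)
E
python3 look.py a scene:150,150,300,260,5 wrist
```

```text
t 3.38 [426.6 103.5 146.5] yaw x -86.02 F [ 0.27 -0.64 -0.54] M [-0.053 -0.077 -0.002] open 0.1
```

View pics/scene_a.png

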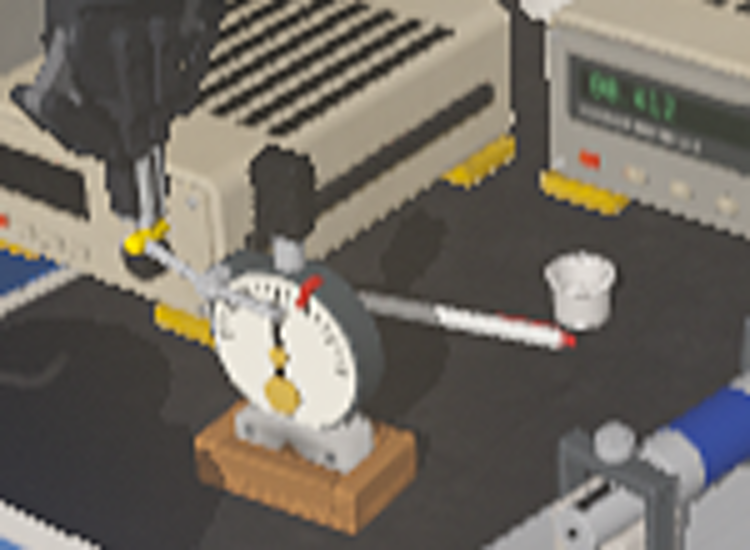

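View pics/wrist_a.png

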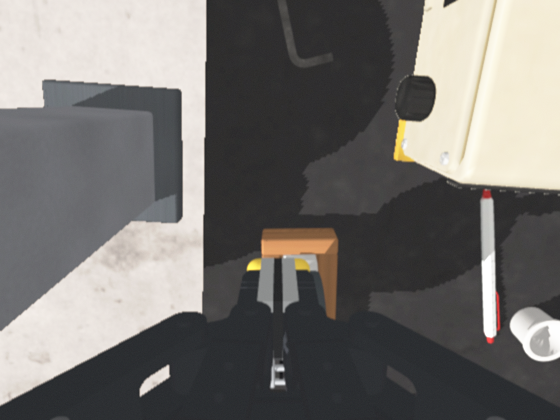

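Emit:
send_rows:
  targets:
    - [0.0, 0, 0.005, 0, 0]
    - [0.0, 0, 0.009, 0, 0]
    - [0.0, 0, 0.012, 0, 0]
    - [0.0, 0, 0.015, 0, 0]
    - [0.0, 0, 0.018, 0, 0]
    - [0.0, 0, 0.02, 0, 0]
    - [0.0, 0, 0.022, 0, 0]
    - [0.0, 0, 0.0235, 0, 0]
    - [0.0, 0, 0.0235, 0, 0]
    - [0.0, 0, 0.0235, 0, 0]

```text
time: 4.32
tool_pos: [428.2, 103.2, 124.4]
tool_rot: [0.517, -0.482, 0.483, -0.517]
wrist_force: [-0.8, -0.6, -0.4]
opening: 0.3
```

```bash
python3 look.py b scene:150,150,300,260,5 wrist
```

```text
t 4.32 [428.2 103.2 124.4] yaw x -86.05 F [-0.75 -0.62 -0.38] M [-0.01  -0.052 -0.002] open 0.3
```

View pics/scene_b.png

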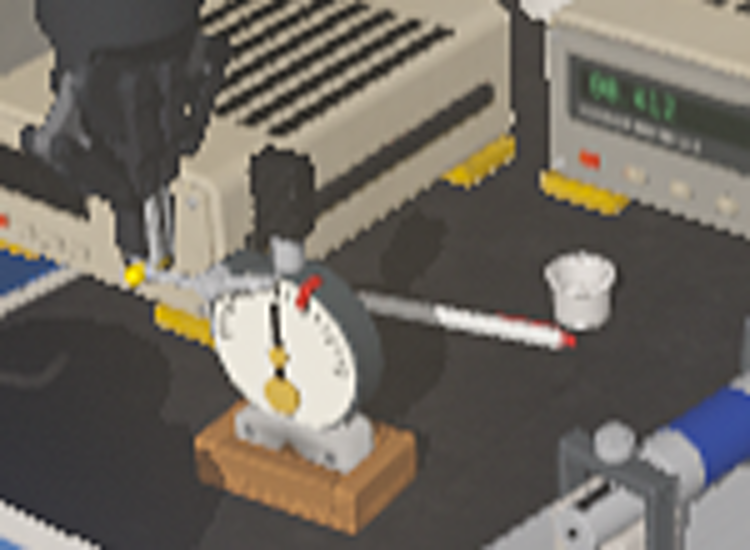

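Emit:
send_rows:
  targets:
    - [0.0, 0, 0.001, 0, 0]
    - [0.0, 0, 0.0015, 0, 0]
    - [0.0, 0, 0.002, 0, 0]
    - [0.0, 0, 0.0025, 0, 0]
    - [0.0, 0, 0.0025, 0, 0]

```text
time: 4.83
tool_pos: [428.3, 103.3, 122.0]
tool_rot: [0.517, -0.482, 0.483, -0.517]
wrist_force: [1.1, -0.2, 0.9]
opening: -0.6
```

```bash
python3 look.py c scene:150,150,300,260,5
```

```text
t 4.83 [428.3 103.3 122. ] yaw x -86.06 F [ 1.15 -0.24  0.85] M [ 0.014 -0.024  0.025] open -0.6
```

View pics/scene_c.png

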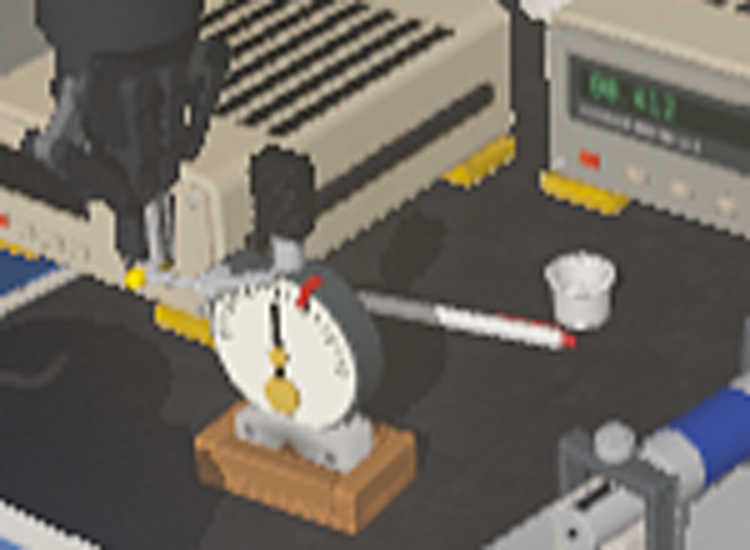

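Emit:
send_rows:
  targets:
    - [0.0, 0, 0.0005, 0, 0]
    - [0.0, 0, 0.001, 0, 0]
    - [0.0, 0, 0.0015, 0, 0]
    - [0.0, 0, 0.0015, 0, 0]

```text
time: 5.22
tool_pos: [428.7, 103.9, 121.1]
tool_rot: [-0.516, 0.482, -0.483, 0.517]
wrist_force: [-2.0, 3.4, 8.5]
opening: 0.0
```

```bash
python3 look.py d scene:150,150,300,260,5
```

```text
t 5.22 [428.7 103.9 121.1] yaw x -86.09 F [-1.96  3.35  8.54] M [0.516 0.276 0.   ] open 0.0
```

View pics/scene_d.png

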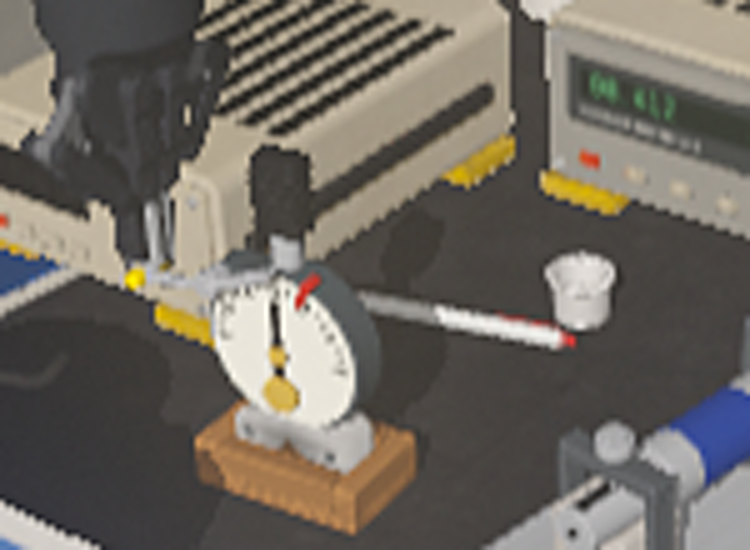

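Emit:
send_rows:
  targets:
    - [0.0, 0, -0.02, 0, 0]
    - [0.0, 0, -0.055, 0, 0]
    - [0.05, 0, -0.09, 0, 0]
    - [0.06, 0.01, -0.099, 0.003, 0.004]
    - [0.06, 0.045, -0.099, 0.008, 0.004]
    - [0.06, 0.0728, -0.099, 0.0132, 0.004]
    - [0.06, 0.0728, -0.099, 0.0132, 0.004]
    - [0.06, 0.0728, -0.099, 0.0132, 0.004]

```text
time: 5.93
tool_pos: [446.9, 30.9, 219.8]
tool_rot: [-0.515, 0.484, -0.485, 0.515]
wrist_force: [0.7, 1.0, -0.2]
opening: 60.1
```

```bash
python3 look.py e wrist scene:150,150,300,260,5 top:190,150,350,270,5
```

```text
t 5.93 [446.9  30.9 219.8] yaw x -86.49 F [ 0.75  1.03 -0.22] M [ 0.022  0.017 -0.01 ] open 60.1
```

View pics/wrist_e.png

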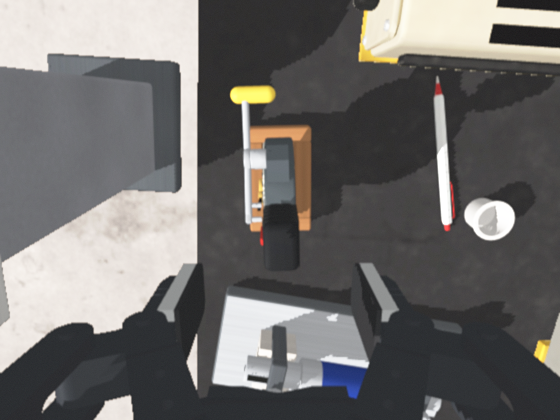

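View pics/scene_e.png

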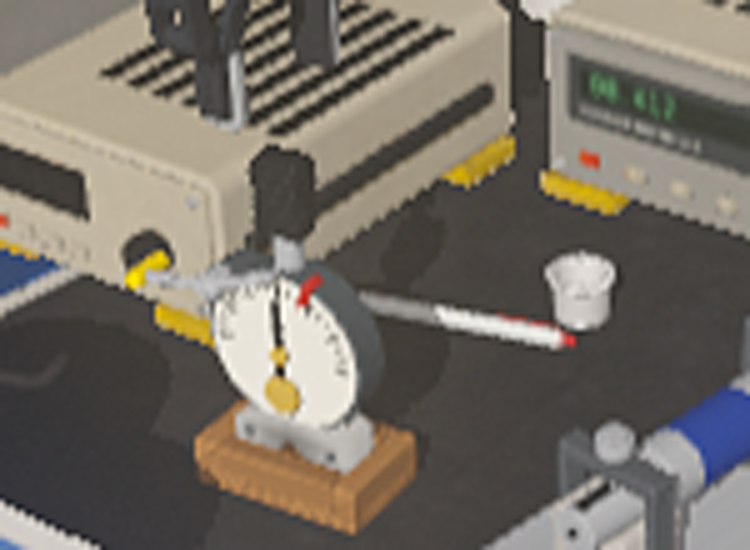

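```bash
python3 - <<'E'
import cv2
p=cv2.imread("pics/wrist_e.png"); cv2.imwrite("pics/wec.png",cv2.resize(p[120:290,225:325],None,fx=3.5,fy=3.5,interpolation=cv2.INTER_CUBIC)*1)
import numpy as np
q=cv2.imread("pics/wec.png").astype(float); cv2.imwrite("pics/wec.png",np.clip(255*(q/255)**.5,0,255).astype(np.uint8))
E
```

```text
(no output)
```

View pics/wec.png

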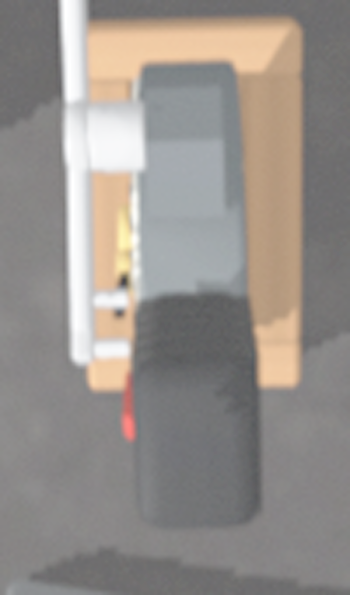

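```bash
python3 - <<'E'
from h import *
import pickle
s,o=pickle.load(open("wrist_e.pkl","rb")); cam=(s["camera_matrix"],s["R"],s["t"])
for p in((281.1,247),(263,250),(299.3,250),(281.1,224.3),(281.1,270),):print(p,onz(cam,*p,182).round(1))
# shaft
print(o["tool_pos"])
E
```

```text
(281.1, 247) [447.9  33.8 182. ]
(263, 250) [439.1  31.7 182. ]
(299.3, 250) [456.8  32.7 182. ]
(281.1, 224.3) [447.1  45.4 182. ]
(281.1, 270) [448.6  21.5 182. ]
[446.88846606  30.92157    219.83007309]
```

Emit:
send_rows:
  targets:
    - [0.06, -0.0025, 0.01, 0.001, -0.012]
    - [0.06, -0.0025, 0.035, 0.001, -0.012]
    - [0.06, -0.0025, 0.058, 0.001, -0.012]
    - [0.06, -0.0025, 0.067, 0.001, -0.012]
    - [0.06, -0.0025, 0.067, 0.001, -0.012]
    - [0.06, -0.0025, 0.067, 0.001, -0.012]

```text
time: 6.58
tool_pos: [446.5, 35.8, 152.5]
tool_rot: [0.519, -0.481, 0.48, -0.519]
wrist_force: [-0.3, 1.7, -0.6]
opening: 59.6
```

```bash
python3 look.py f wrist scene:150,150,300,260,5
```

```text
t 6.58 [446.5  35.8 152.5] yaw x -85.57 F [-0.35  1.69 -0.61] M [-0.018  0.019  0.019] open 59.6
```

View pics/wrist_f.png

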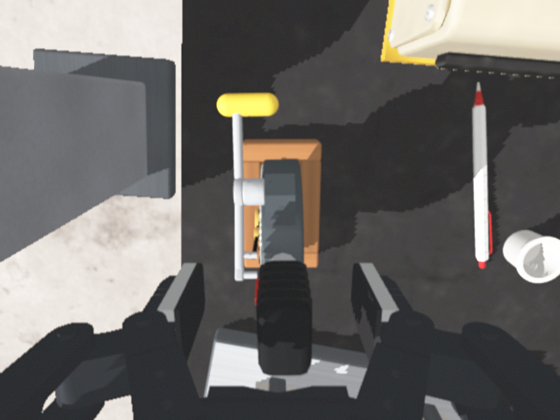

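View pics/scene_f.png

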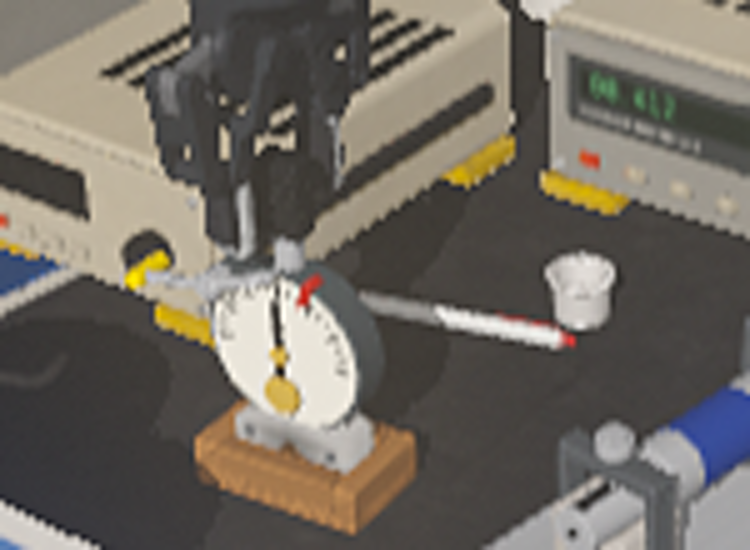

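```bash
python3 - <<'E'
from h import *
import pickle
from cell import ctrl
s,o=pickle.load(open("wrist_f.pkl","rb")); cam=(s["camera_matrix"],s["R"],s["t"])
for p in((258,330),(311,330),(284.5,372),(284.5,300)):print(p,onz(cam,*p,182).round(1))
P=[]
for i in range(4): ctrl.snapshot("top"); P.append(ctrl.observe()["tool_pos"])
print(np.round(P,1).tolist(),np.mean(P,0))
E
```

```text
(258, 330) [439.6  37.6 182. ]
(311, 330) [456.2  38.9 182. ]
(284.5, 372) [449.2  22.4 182. ]
(284.5, 300) [447.   48.9 182. ]
[[447.9, 35.4, 153.7], [447.8, 35.3, 153.7], [447.7, 35.3, 153.6], [447.6, 35.2, 153.5]] [447.74164286  35.30484272 153.6198425 ]
```

Emit:
send_rows:
  targets:
    - [0.0, 0, 0, 0, 0]
    - [0.0, 0, 0, 0, 0]
    - [0.0, 0, 0, 0, 0]
    - [0.0, 0, 0, 0, 0]
    - [0.0, 0, 0, 0, 0]
    - [0.0, 0, 0, 0, 0]
    - [0.0, 0, 0, 0, 0]
  newtons: 20

```text
time: 7.47
tool_pos: [447.9, 35.2, 153.7]
tool_rot: [-0.518, 0.48, -0.481, 0.519]
wrist_force: [0.3, 0.3, 3.8]
opening: 18.1
```

```bash
python3 look.py g scene:150,150,300,260,5
```

```text
t 7.47 [447.9  35.2 153.7] yaw x -85.62 F [0.3  0.3  3.83] M [0.041 0.004 0.068] open 18.1
```

View pics/scene_g.png

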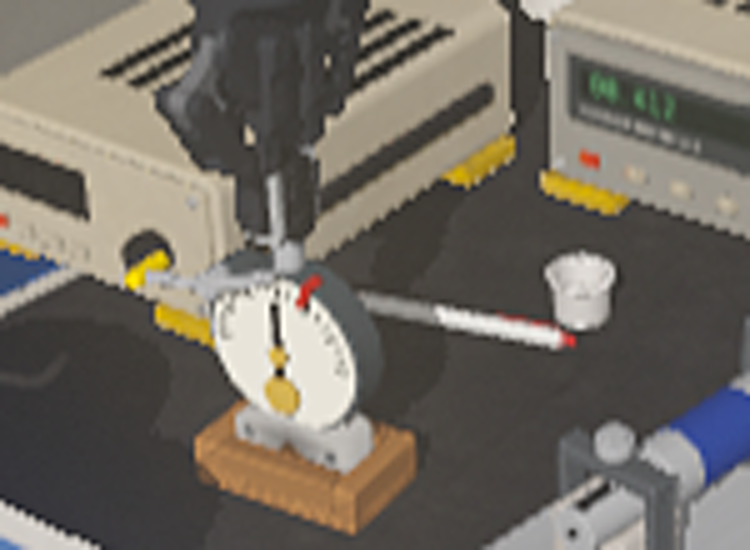

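Emit:
send_rows:
  targets:
    - [0.0, 0, -0.005, 0, 0]
    - [0.0, 0, -0.012, 0, 0]
    - [0.0, 0, -0.02, 0, 0]
    - [0.0, 0, -0.03, 0, 0]
    - [0.0, 0, -0.042, 0, 0]
    - [0.0, 0, -0.056, 0, 0]
    - [0.0, 0, -0.07, 0, 0]
    - [0.0, 0, -0.085, 0, 0]
    - [0.0, 0, -0.1, 0, 0]
    - [0.0, 0, -0.11, 0, 0]
    - [0.0, 0, -0.11, 0, 0]
    - [0.0, 0, -0.11, 0, 0]

```text
time: 8.52
tool_pos: [447.8, 35.2, 264.1]
tool_rot: [-0.518, 0.48, -0.481, 0.52]
wrist_force: [-1.6, -0.5, -4.5]
opening: 18.0
```

```bash
python3 look.py h scene:150,110,350,260,4 wrist top:190,150,350,270,5
```

```text
t 8.52 [447.8  35.2 264.1] yaw x -85.62 F [-1.58 -0.48 -4.55] M [ 0.034 -0.012 -0.012] open 18.0
```

View pics/scene_h.png

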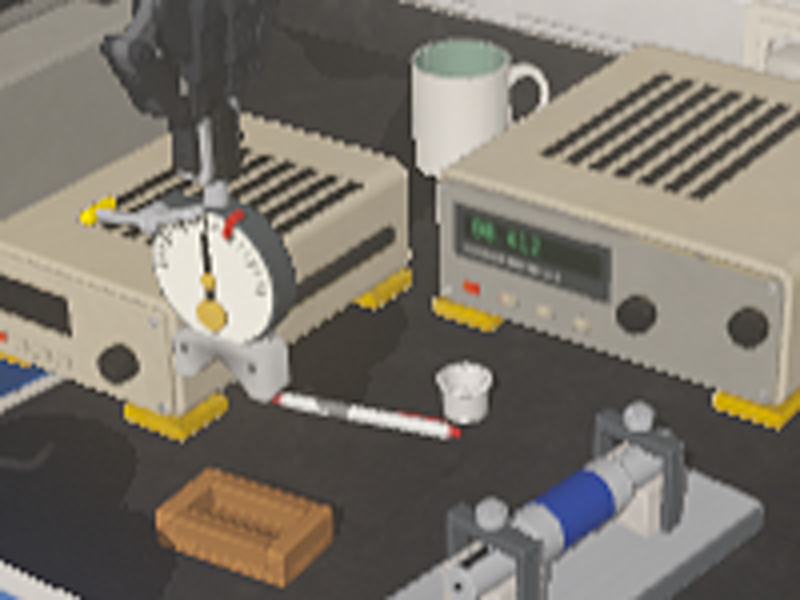

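View pics/wrist_h.png

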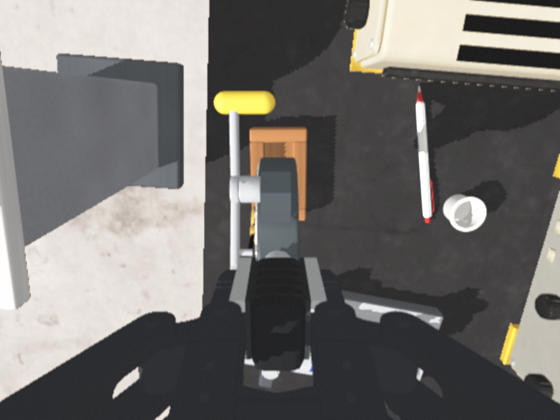

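View pics/top_h.png

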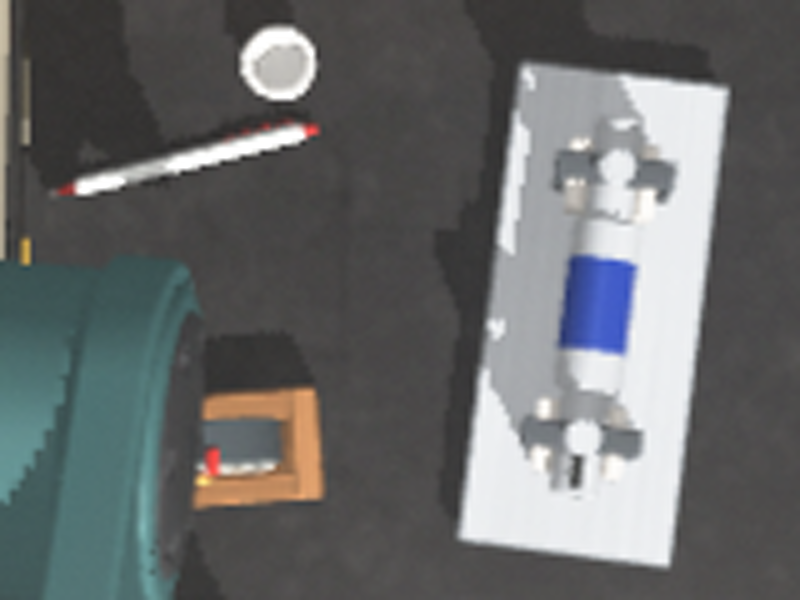

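Emit:
send_rows:
  targets:
    - [0.0, 0.008, 0, 0.001, 0.01]
    - [0.0, 0.025, 0, 0.004, 0.03]
    - [0.0, 0.05, 0, 0.008, 0.05]
    - [0.0, 0.08, 0, 0.014, 0.07]
    - [0.0, 0.11, 0, 0.019, 0.09]
    - [0.0, 0.14, 0, 0.024, 0.11]
    - [0.0, 0.17, 0, 0.029, 0.13]
    - [0.0, 0.2, 0, 0.034, 0.15]
    - [0.0, 0.23, 0, 0.039, 0.17]
    - [0.0, 0.26, 0, 0.044, 0.19]
    - [0.0, 0.28, 0, 0.048, 0.198]
    - [0.0, 0.29, 0, 0.049, 0.198]

```text
time: 9.67
tool_pos: [518.1, -253.8, 261.5]
tool_rot: [-0.468, 0.53, -0.53, 0.468]
wrist_force: [0.6, 1.5, -3.8]
opening: 18.0
```

Emit:
send_rows:
  targets:
    - [0.0, 0, 0, 0, 0]
    - [0.0, 0, 0, 0, 0]

```text
time: 9.83
tool_pos: [517.5, -254.0, 260.4]
tool_rot: [-0.468, 0.531, -0.53, 0.467]
wrist_force: [-0.5, 0.4, -3.5]
opening: 17.9
```

```bash
python3 look.py i wrist; python3 look.py i2
```

```text
t 9.83 [ 517.5 -254.   260.4] yaw x -97.19 F [-0.52  0.37 -3.54] M [ 0.097 -0.    -0.024] open 17.9
t 9.88 [ 517.3 -253.   260.6] yaw x -97.14 F [-0.43  0.13 -4.32] M [-0.031  0.013 -0.019] open 18.2
```

View pics/wrist_i.png

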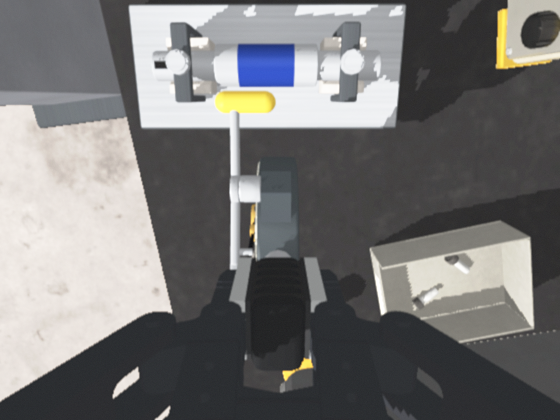

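```bash
python3 - <<'E'
import cv2
p=cv2.imread("pics/wrist_i.png"); cv2.imwrite("pics/wic.png",cv2.resize(p[0:135,120:415],None,fx=2.7,fy=2.7,interpolation=cv2.INTER_CUBIC))
E
```

```text
(no output)
```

View pics/wic.png

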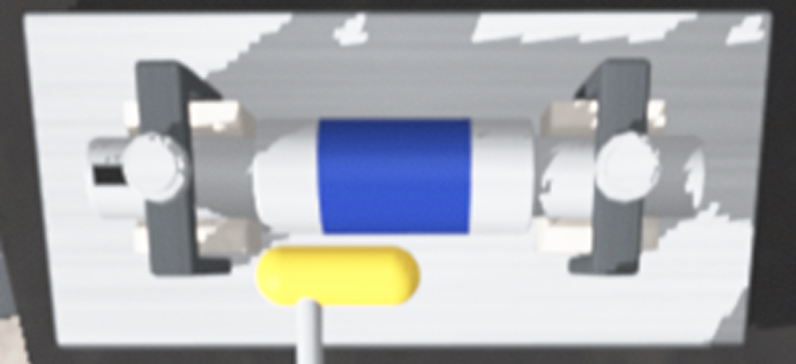

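```bash
python3 - <<'E'
from h import *
import pickle
s,o=pickle.load(open("wrist_i.pkl","rb")); cam=(s["camera_matrix"],s["R"],s["t"]); K,R,t=cam
px=lambda u,v:(120+(u+.5)/2.7-.5,(v+.5)/2.7-.5)
c=[onz(cam,*px(*p),20) for p in((25,14),(771,12),(743,345),(57,346))]
print(np.round(c,1).tolist(),np.mean(c,0).round(1))
for a,b in((0,1),(3,2),(3,0),(2,1)):
    d=c[b]-c[a]; print(np.linalg.norm(d).round(1),np.degrees(np.arctan2(d[1],d[0])).round(2))
cc=-R.T@t
def ray(u,v): d=R.T@np.linalg.solve(K,[*px(u,v),1.]); return d/np.linalg.norm(d)
M=[]
for ua,ub in((319,322),(470,470)):
    d=ray(ua,118)+ray(ub,234); X=cc+d*(54-cc[2])/d[2]; print("axis",X.round(1)); M.append(X)
d=M[1]-M[0];print(np.linalg.norm(d),np.degrees(np.arctan2(d[1],d[0])),(M[0]+M[1])/2)
print(o["tool_pos"])
E
```

```text
[[403.9, -86.5, 20.0], [648.4, -117.1, 20.0], [635.2, -224.0, 20.0], [389.7, -193.2, 20.0]] [ 519.3 -155.2   20. ]
246.5 -7.13
247.4 -7.16
107.6 82.44
107.7 82.94
axis [ 496.  -151.8   54. ]
axis [ 542.5 -157.7   54. ]
46.81701345532609 -7.256358605760572 [ 519.23127872 -154.7841576    54.        ]
[ 517.45820691 -254.03227546  260.41715996]
```

Emit:
send_rows:
  targets:
    - [0.0, -0.006, 0, -0.001, 0]
    - [0.0, -0.018, 0, -0.002, 0]
    - [0.0, -0.034, 0, -0.004, 0]
    - [0.0, -0.05, 0, -0.005, 0]
    - [0.0, -0.066, 0, -0.007, 0]
    - [0.0, -0.082, 0, -0.009, 0]
    - [0.0, -0.093, 0, -0.01, 0]
    - [0.0, -0.0984, 0.005, -0.0104, 0]
    - [0.0, -0.0984, 0.015, -0.0104, 0]
    - [0.0, -0.0984, 0.028, -0.0104, 0]
    - [0.0, -0.0984, 0.036, -0.0104, 0]
    - [0.0, -0.0984, 0.036, -0.0104, 0]

```text
time: 10.88
tool_pos: [517.6, -153.7, 222.2]
tool_rot: [-0.469, 0.533, -0.528, 0.467]
wrist_force: [-0.1, -0.1, -3.8]
opening: 17.9
```

```bash
python3 look.py j scene:170,110,370,260,4 wrist; python3 look.py j2 top:250,130,350,270,4;  python3 look.py j3 scene:170,110,370,260,4
```

```text
t 10.88 [ 517.6 -153.7  222.2] yaw x -97.15 F [-0.14 -0.12 -3.79] M [-0.035  0.054 -0.005] open 17.9
t 10.98 [ 518.8 -154.3  224.1] yaw x -97.17 F [ 0.07  0.16 -3.02] M [-0.005  0.018  0.008] open 17.8
t 11.03 [ 519.3 -154.5  224.7] yaw x -97.17 F [ 1.06 -0.36 -3.49] M [-0.053 -0.008  0.012] open 18.0
```

View pics/scene_j.png

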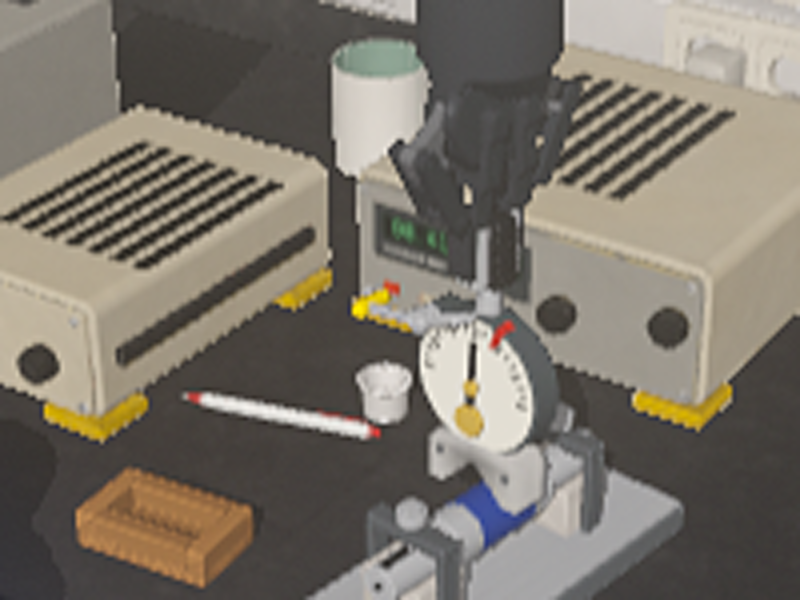

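View pics/wrist_j.png

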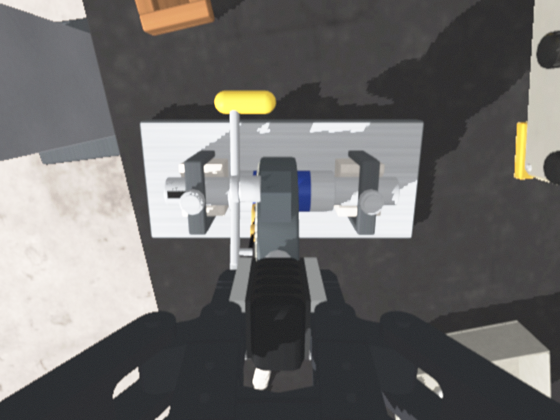

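Emit:
send_rows:
  targets:
    - [0.0, 0, 0.004, 0, 0]
    - [0.0, 0, 0.008, 0, 0]
    - [0.0, 0, 0.012, 0, 0]
    - [0.0, 0, 0.016, 0, 0]
    - [0.0, 0, 0.019, 0, 0]
    - [0.0, 0, 0.021, 0, 0]
    - [0.0, 0, 0.021, 0, 0]
    - [0.0, 0, 0.021, 0, 0]
    - [0.0, 0, 0.021, 0, 0]

```text
time: 11.83
tool_pos: [519.6, -154.6, 204.2]
tool_rot: [-0.468, 0.531, -0.53, 0.468]
wrist_force: [0.3, 0.0, -3.5]
opening: 18.2
```

```bash
python3 look.py k scene:170,110,370,260,4; python3 look.py k2
```

```text
t 11.83 [ 519.6 -154.6  204.2] yaw x -97.17 F [ 0.34  0.   -3.52] M [0.029 0.064 0.019] open 18.2
t 11.88 [ 519.6 -154.6  204.2] yaw x -97.17 F [-0.29  0.09 -2.77] M [-0.007 -0.058  0.065] open 17.8
```

View pics/scene_k.png

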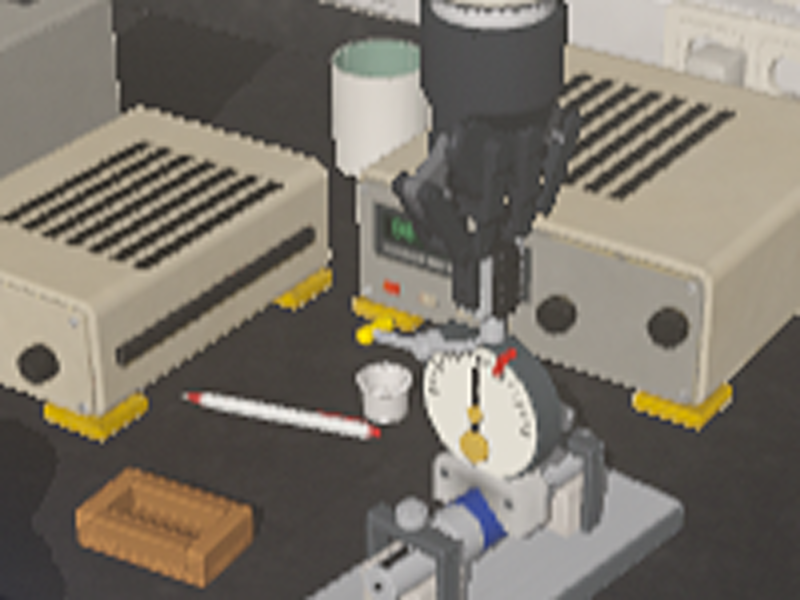

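Emit:
send_rows:
  targets:
    - [0.0, 0, 0.001, 0, 0]
    - [0.0, 0, 0.0015, 0, 0]
    - [0.0, 0, 0.002, 0, 0]
    - [0.0, 0, 0.0025, 0, 0]
    - [0.0, 0, 0.0025, 0, 0]

```text
time: 12.3
tool_pos: [520.2, -154.6, 202.3]
tool_rot: [-0.467, 0.531, -0.53, 0.468]
wrist_force: [0.7, 0.6, 3.6]
opening: 17.6
```

```bash
python3 look.py l top; python3 look.py l2
```

```text
t 12.30 [ 520.2 -154.6  202.3] yaw x -97.18 F [0.71 0.64 3.6 ] M [0.51  0.009 0.021] open 17.6
t 12.35 [ 520.1 -154.6  202.3] yaw x -97.17 F [1.29 0.35 4.12] M [ 0.438 -0.057  0.023] open 17.8
```

Emit:
send_rows:
  targets:
    - [0.0, -0.0031, 0.0, 0, 0]
    - [0.0, -0.0062, 0.0001, 0, 0]
    - [0.0, -0.0094, 0.0003, 0, 0]
    - [0.0, -0.0125, 0.0005, 0, 0]
    - [0.0, -0.0156, 0.0008, 0, 0]
    - [0.0, -0.0187, 0.0011, 0, 0]
    - [0.0, -0.0187, 0.0011, 0, 0]
    - [0.0, -0.0187, 0.0011, 0, 0]

```text
time: 13.02
tool_pos: [522.3, -135.6, 201.0]
tool_rot: [-0.468, 0.531, -0.53, 0.468]
wrist_force: [-0.6, -0.4, -2.8]
opening: 18.0
```

```bash
python3 look.py m scene:170,110,370,260,4; python3 look.py m2
```

```text
t 13.02 [ 522.3 -135.6  201. ] yaw x -97.15 F [-0.63 -0.43 -2.85] M [-0.121 -0.053  0.044] open 18.0
t 13.07 [ 522.3 -135.6  201. ] yaw x -97.16 F [ 0.03 -0.27 -3.38] M [-0.147 -0.008  0.012] open 18.1
```

View pics/scene_m.png

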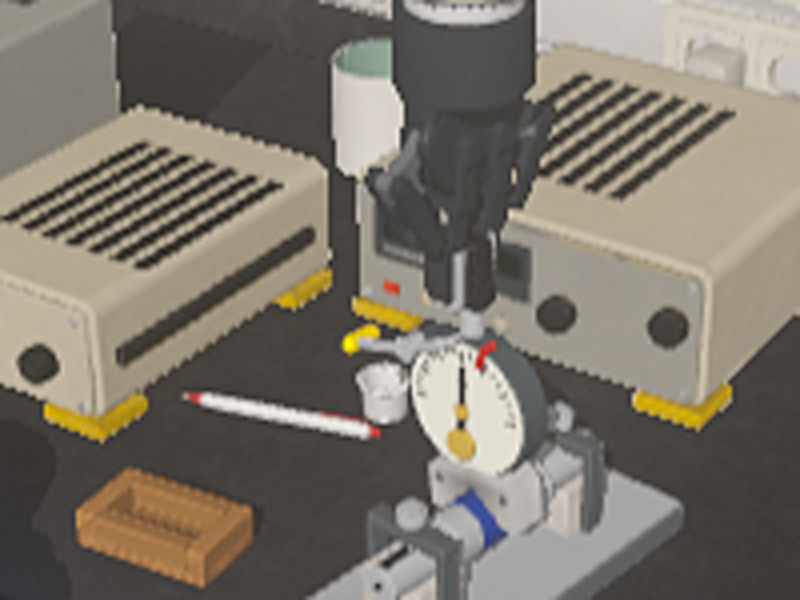

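Emit:
send_rows:
  targets:
    - [0.0, 0, 0.0008, 0, 0]
    - [0.0, -0.003, 0.0014, 0, 0]
    - [0.0, -0.0062, 0.0019, 0, 0]
    - [0.0, -0.0092, 0.0024, 0, 0]
    - [0.0, -0.0123, 0.003, 0, 0]
    - [0.0, -0.0154, 0.0037, 0, 0]
    - [0.0, -0.0184, 0.0044, 0, 0]
    - [0.0, -0.0214, 0.0052, 0, 0]
    - [0.0, -0.0244, 0.006, 0, 0]
    - [0.0, -0.0244, 0.006, 0, 0]
    - [0.0, -0.0244, 0.006, 0, 0]

```text
time: 13.98
tool_pos: [525.8, -110.8, 195.1]
tool_rot: [-0.467, 0.531, -0.53, 0.468]
wrist_force: [0.7, 1.9, 4.9]
opening: 17.8
```

```bash
python3 look.py n scene:170,110,370,260,4; python3 look.py n2
```

```text
t 13.98 [ 525.8 -110.8  195.1] yaw x -97.15 F [0.66 1.93 4.88] M [ 0.18  -0.135 -0.029] open 17.8
t 14.03 [ 525.7 -110.9  195.1] yaw x -97.16 F [0.93 1.44 4.16] M [ 0.166 -0.125  0.008] open 17.5
```

View pics/scene_n.png

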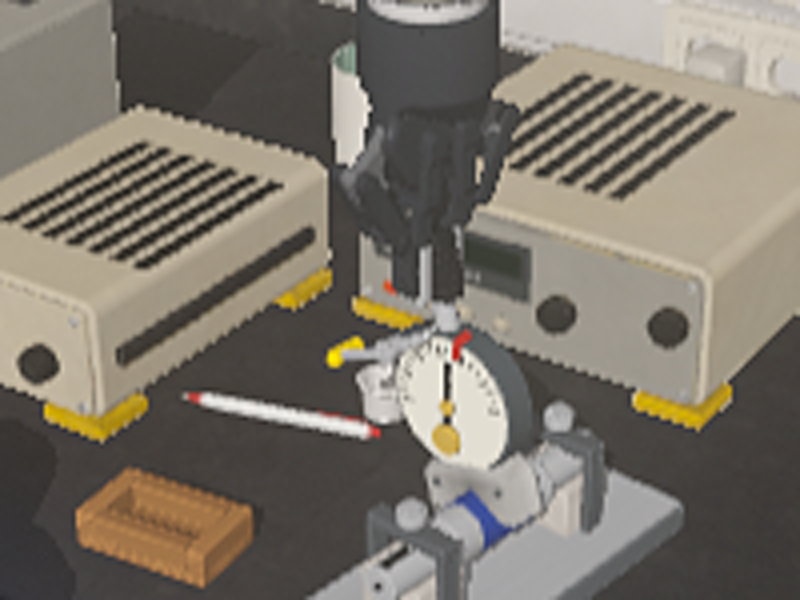

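Emit:
send_rows:
  targets:
    - [0.0, -0.003, 0.0013, 0, 0]
    - [0.0, -0.0059, 0.0024, 0, 0]
    - [0.0, -0.0089, 0.0035, 0, 0]
    - [0.0, -0.0118, 0.0045, 0, 0]
    - [0.0, -0.0147, 0.0057, 0, 0]
    - [0.0, -0.0175, 0.0069, 0, 0]
    - [0.0, -0.02, 0.008, 0, 0]
    - [0.0, -0.0225, 0.0091, 0, 0]
    - [0.0, -0.0225, 0.0091, 0, 0]
    - [0.0, -0.0225, 0.0091, 0, 0]
    - [0.0, -0.0225, 0.0091, 0, 0]
    - [0.0, -0.0225, 0.0091, 0, 0]

```text
time: 15.03
tool_pos: [528.6, -88.4, 186.0]
tool_rot: [-0.467, 0.531, -0.53, 0.469]
wrist_force: [1.5, 2.1, 1.9]
opening: 17.9
```

Emit:
send_rows:
  targets:
    - [0.0, 0, 0.0005, 0, 0]
    - [0.0, 0, 0.0005, 0, 0]
    - [0.0, 0, 0.0005, 0, 0]
    - [0.0, 0, 0.0005, 0, 0]
    - [0.0, 0, 0.0005, 0, 0]
    - [0.0, 0, 0.0005, 0, 0]

```text
time: 15.53
tool_pos: [528.8, -88.2, 185.9]
tool_rot: [-0.467, 0.531, -0.53, 0.469]
wrist_force: [0.5, 2.2, 7.0]
opening: 18.0
```

```bash
python3 look.py o scene wrist; python3 look.py o2 top; python3 - <<'E'
import cv2
p=cv2.imread("pics/scene_o.png"); cv2.imwrite("pics/so.png",cv2.resize(p[175:245,245:325],None,fx=8,fy=8,interpolation=cv2.INTER_CUBIC))
E
```

```text
t 15.53 [528.8 -88.2 185.9] yaw x -97.18 F [0.5  2.18 6.97] M [0.262 0.008 0.045] open 18.0
t 15.63 [528.8 -88.2 185.9] yaw x -97.18 F [0.96 2.58 6.1 ] M [ 0.185 -0.071  0.047] open 17.9
```

View pics/so.png

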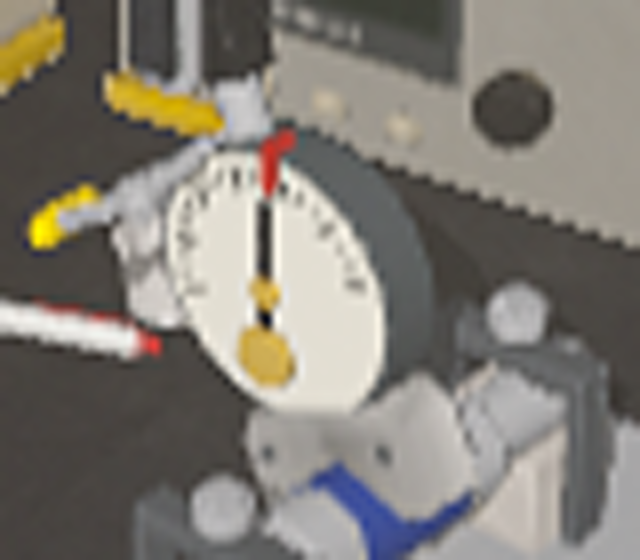

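View pics/wrist_o.png

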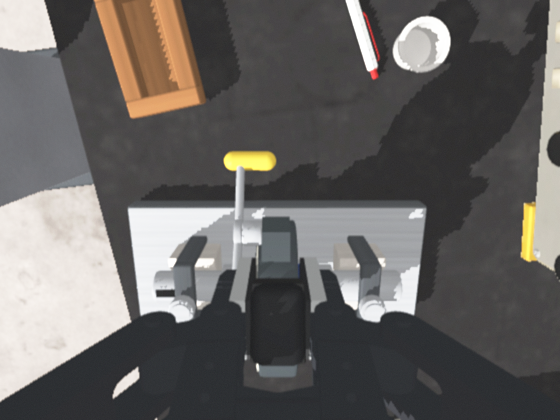

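```bash
cat > ov.py <<'E'
from h import *
import cv2,sys
img=cv2.imread("pics/scene_o.png")
x0,y0,k=250,175,10
base=cv2.resize(img[y0:y0+50,x0:x0+50],None,fx=k,fy=k,interpolation=cv2.INTER_CUBIC)
yaw=np.radians(-7.17); ex=np.array([np.cos(yaw),np.sin(yaw),0]);ey0=np.array([-ex[1],ex[0],0]);ez0=np.array([0,0,1.])
th=.449
ey=ey0*np.cos(th)-ez0*np.sin(th); ez=ez0*np.cos(th)+ey0*np.sin(th)
S=np.array([519.3,-155,54.])
off=np.array([float(sys.argv[1]),float(sys.argv[2])])
def P(x,y,z):
    q=proj("scene",S+ex*x+ey*y+ez*(z+74))+off; return ((q-[x0,y0]+.5)*k).round().astype(int)
def line(im,pts,c,close=False): cv2.polylines(im,[np.array(pts).reshape(-1,1,2)],close,c,1)
outs=[]
for tf in(.40,.45,.50):
    im=base.copy()
    line(im,[P(-10,41*np.cos(a),41*np.sin(a)) for a in np.linspace(0,6.28,60)],(255,0,255))
    for a in np.radians([-90,-60,-30,0,30,60,90]): line(im,[P(-10,-31*np.sin(a),31*np.cos(a)),P(-10,-36*np.sin(a),36*np.cos(a))],(255,0,0))
    line(im,[P(-12,18*np.sin(th),-18*np.cos(th)),P(-12,-30*np.sin(th),30*np.cos(th))],(0,255,0))
    for h in(0,1.5):
        Q=[P(-10-h,-r*np.sin(tf)+s*np.cos(tf),r*np.cos(tf)+s*np.sin(tf)) for r,s in((31.5,-2.5),(31.5,2.5),(44,2.5),(44,-2.5))]
        line(im,Q,(255,255,0),True)
    outs.append(im[:,60:320])
cv2.imwrite("pics/ov.png",np.hstack(outs))
E
python3 ov.py 0 0
```

```text
(no output)
```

View pics/ov.png

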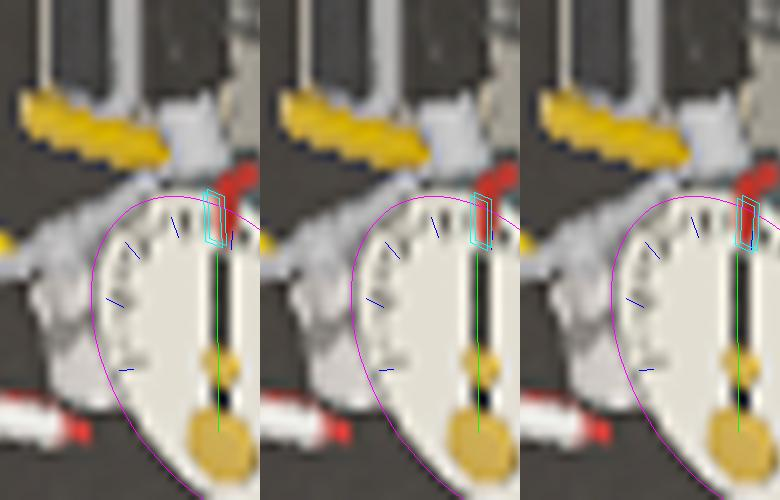

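```bash
sed -i 's/x0,y0,k=250,175,10/x0,y0,k=264,188,16/; s/y0:y0+50,x0:x0+50/y0:y0+32,x0:x0+32/; s/im\[:,60:320\]/im[0:400,0:265]/' ov.py; python3 ov.py 0.5 -0.7
```

```text
(no output)
```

View pics/ov.png

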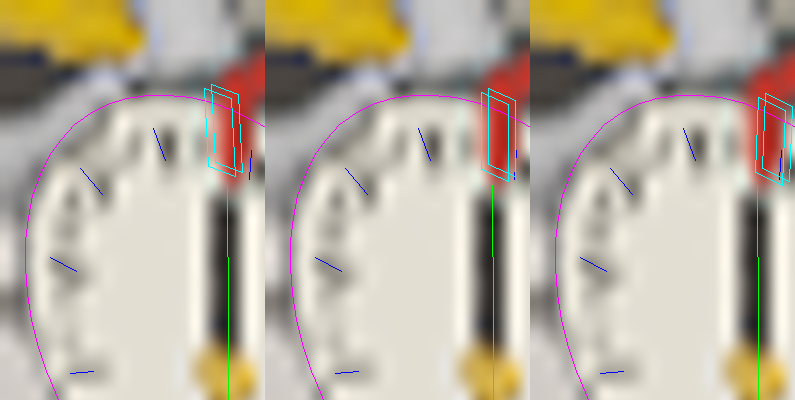

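```bash
cat > fit.py <<'E'
exec(open("fl.py").read().split("img=cv2")[0])
from scipy.optimize import least_squares
I=s["pixels"].astype(float)
k=8; x0,y0,w,hh=222,338,36,26
c=cv2.resize(I[y0:y0+hh,x0:x0+w],None,fx=k,fy=k,interpolation=cv2.INTER_CUBIC)
red=((c[:,:,0]>1.6*c[:,:,1])&(c[:,:,0]>90)).astype(np.uint8)
# tick-based alignment of dial centre (pixels crop w2c -> true px)
px=lambda u,v:np.array((140+(u+.5)/3.7-.5,230+(v+.5)/3.7-.5))
ticks={90:(295,331),-90:(672,329),0:(479,453),-10:(518,457),10:(438,459),-30:(585,433),60:(307,389),40:(338,427),50:(316,410),70:(288,372),80:(284,351)}
def mod(p):
    yw=p[3]; e=np.array([np.cos(yw),np.sin(yw),0]); f=np.array([-e[1],e[0],0]); C0=np.array([p[0],p[1],80+p[2]])
    return e,f,C0
rl={0:p for p in()}
def res(p):
    e,f,C0=mod(p); r=[]
    for a,q in ticks.items():
        t=np.radians(a); R_=p[4] if a%30==0 else p[5]
        r+=list(proj(cam,C0-f*R_*np.sin(t)+np.array([0,0,R_*np.cos(t)]))-px(*q))
    return np.array(r+[p[2]/1.0*.3])
p=least_squares(res,[*C[:2],0,yaw,33.5,34.5]).x; print(p.round(3),"rms",np.sqrt(np.mean(res(p)**2)).round(2))
e,f,C0=mod(p)
def P(r,sd,h,th):
    y=-r*np.sin(th)+sd*np.cos(th); z=r*np.cos(th)+sd*np.sin(th)
    return (proj(cam,C0-e*h+f*y+np.array([0,0,z]))-[x0,y0]+.5)*k
rows=[]
for th in np.arange(.34,.56,.01):
  for h0 in(0,.5,1,1.5,2):
    for T in(.5,1,1.5,2,3):
        pts=np.array([P(r,sd,h,th) for r in(31.5,40.) for sd in(-2.5,2.5) for h in(h0,h0+T)],np.float32)
        m=np.zeros(red.shape,np.uint8); cv2.fillConvexPoly(m,cv2.convexHull(pts).round().astype(np.int32),1)
        # compare only region on inner side of r=38 (line at h mid)
        a,b=P(37.5,-40,h0+T/2,th),P(37.5,40,h0+T/2,th)
        yy,xx=np.mgrid[:red.shape[0],:red.shape[1]]
        side=((b[0]-a[0])*(yy-a[1])-(b[1]-a[1])*(xx-a[0])); ref=P(33,0,h0,th); sg=np.sign((b[0]-a[0])*(ref[1]-a[1])-(b[1]-a[1])*(ref[0]-a[0]))
        R_=side*sg>0
        i=(m&red)[R_].sum(); u=(m|red)[R_].sum(); rows.append((i/u,th,h0,T))
rows.sort(reverse=True)
for r in rows[:12]: print(np.round(r,3))
best={}
for r in rows: best.setdefault(round(r[1],2),r)
print([(t,round(best[t][0],3),best[t][2:]) for t in sorted(best)])
E
python3 fit.py
```

```text
[4.36819e+02 3.14050e+01 0.00000e+00 8.30000e-02 3.35020e+01 3.50790e+01] rms 0.14
[0.798 0.45  0.    0.5  ]
[0.792 0.44  0.    1.   ]
[0.79 0.44 0.5  0.5 ]
[0.769 0.44  0.    0.5  ]
[0.753 0.45  0.    1.   ]
[0.75 0.46 0.   0.5 ]
[0.749 0.43  0.5   0.5  ]
[0.745 0.43  0.    1.   ]
[0.739 0.45  0.5   0.5  ]
[0.734 0.43  1.    0.5  ]
[0.732 0.43  0.5   1.   ]
[0.729 0.43  0.    1.5  ]
[(np.float64(0.34), np.float64(0.216), (0.5, 3)), (np.float64(0.35), np.float64(0.256), (0, 3)), (np.float64(0.36), np.float64(0.3), (0, 3)), (np.float64(0.37), np.float64(0.345), (0, 3)), (np.float64(0.38), np.float64(0.406), (1.5, 0.5)), (np.float64(0.39), np.float64(0.471), (1.5, 0.5)), (np.float64(0.4), np.float64(0.544), (1.5, 0.5)), (np.float64(0.41), np.float64(0.623), (1, 0.5)), (np.float64(0.42), np.float64(0.692), (1, 0.5)), (np.float64(0.43), np.float64(0.749), (0.5, 0.5)), (np.float64(0.44), np.float64(0.792), (0, 1)), (np.float64(0.45), np.float64(0.798), (0, 0.5)), (np.float64(0.46), np.float64(0.75), (0, 0.5)), (np.float64(0.47), np.float64(0.685), (0, 0.5)), (np.float64(0.48), np.float64(0.625), (0, 0.5)), (np.float64(0.49), np.float64(0.566), (0, 0.5)), (np.float64(0.5), np.float64(0.498), (0, 0.5)), (np.float64(0.51), np.float64(0.438), (0, 0.5)), (np.float64(0.52), np.float64(0.379), (0, 0.5)), (np.float64(0.53), np.float64(0.319), (0, 0.5)), (np.float64(0.54), np.float64(0.265), (0, 0.5)), (np.float64(0.55), np.float64(0.215), (0, 0.5)), (np.float64(0.56), np.float64(0.172), (0, 0.5))]
```

```bash
for i in 1 2 3; do python3 look.py p$i scene; done; python3 - <<'E'
from h import *
yaw=np.radians(-7.17); ex=np.array([np.cos(yaw),np.sin(yaw),0]);ey0=np.array([-ex[1],ex[0],0]);ez0=np.array([0,0,1.])
S=np.array([519.3,-155,54.])
for th in(0,.40,.43,.45,.47,.50):
    ez=ez0*np.cos(th)+ey0*np.sin(th); print(th,"cap",proj("scene",S-13.5*ex+74*ez).round(2))
import cv2
p=cv2.imread("pics/scene_p3.png"); cv2.imwrite("pics/sp.png",cv2.resize(p[175:245,245:325],None,fx=8,fy=8,interpolation=cv2.INTER_CUBIC))
def cap(f,x0,y0,x1,y1):
    im=cv2.imread(f).astype(float)[y0:y1,x0:x1]; b,g,r=im[...,0],im[...,1],im[...,2]
    w=np.clip(r-b-40,0,None); yy,xx=np.mgrid[y0:y1,x0:x1]; return (w*xx).sum()/w.sum(),(w*yy).sum()/w.sum()
print(cap("pics/scene_p3.png",273,207,284,215))
import pickle
s,_=pickle.load(open("scene_k.pkl","rb")); cv2.imwrite("pics/sk_full.png",s["pixels"][:,:,::-1]); print(cap("pics/sk_full.png",283,209,295,217))
E
```

```text
t 15.68 [528.8 -88.2 185.9] yaw x -97.18 F [0.44 2.88 6.93] M [ 0.215 -0.016  0.057] open 17.6
t 15.73 [528.8 -88.3 185.9] yaw x -97.18 F [-0.09  1.49  7.01] M [ 0.188 -0.022  0.044] open 17.9
t 15.78 [528.8 -88.3 185.9] yaw x -97.18 F [-0.39  2.12  6.7 ] M [ 0.213 -0.009  0.015] open 17.8
0 cap [287.61 213.55]
0.4 cap [277.91 211.25]
0.43 cap [277.24 211.27]
0.45 cap [276.8 211.3]
0.47 cap [276.36 211.34]
0.5 cap [275.72 211.42]
(np.float64(277.7228260869565), np.float64(211.2358695652174))
(np.float64(288.17004048583), np.float64(213.09109311740892))
```

View pics/sp.png

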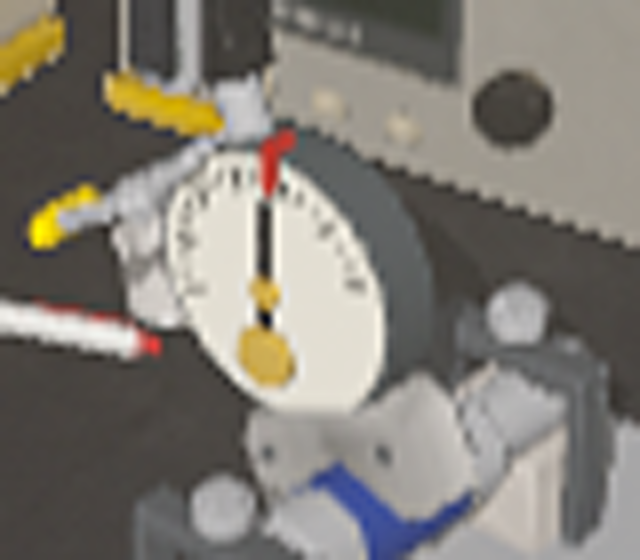

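Emit:
send_rows:
  targets:
    - [0.0, -0.0008, 0.0006, 0, 0]
    - [0.0, -0.0015, 0.0011, 0, 0]
    - [0.0, -0.0015, 0.0011, 0, 0]
    - [0.0, -0.0015, 0.0011, 0, 0]
    - [0.0, -0.0015, 0.0011, 0, 0]
    - [0.0, -0.0015, 0.0011, 0, 0]
    - [0.0, -0.0015, 0.0011, 0, 0]
    - [0.0, -0.0015, 0.0011, 0, 0]
    - [0.0, -0.0015, 0.0011, 0, 0]
    - [0.0, -0.0015, 0.0011, 0, 0]
    - [0.0, -0.0015, 0.0011, 0, 0]
    - [0.0, -0.0015, 0.0011, 0, 0]

```text
time: 16.83
tool_pos: [529.0, -86.8, 185.1]
tool_rot: [-0.467, 0.531, -0.53, 0.469]
wrist_force: [-0.3, 1.7, 7.3]
opening: 17.7
```

```bash
for i in 1 2 3; do python3 look.py q$i scene; done; python3 - <<'E'
import cv2
for a in(1,3):
    p=cv2.imread(f"pics/scene_q{a}.png"); cv2.imwrite(f"pics/sq{a}.png",cv2.resize(p[180:235,260:310],None,fx=10,fy=10,interpolation=cv2.INTER_CUBIC))
print(cv2.absdiff(cv2.imread("pics/sq1.png"),cv2.imread("pics/sq3.png")).max())
E
```

```text
t 16.83 [529.  -86.8 185.1] yaw x -97.19 F [-0.3   1.65  7.27] M [-0.028  0.089  0.008] open 17.7
t 16.88 [529.  -86.8 185.1] yaw x -97.2 F [-0.05  1.16  6.69] M [-0.06   0.077 -0.087] open 17.6
t 16.93 [529.  -86.8 185.1] yaw x -97.19 F [-0.15  2.22  6.63] M [-0.     0.02  -0.037] open 17.8
32
```

View pics/sq3.png

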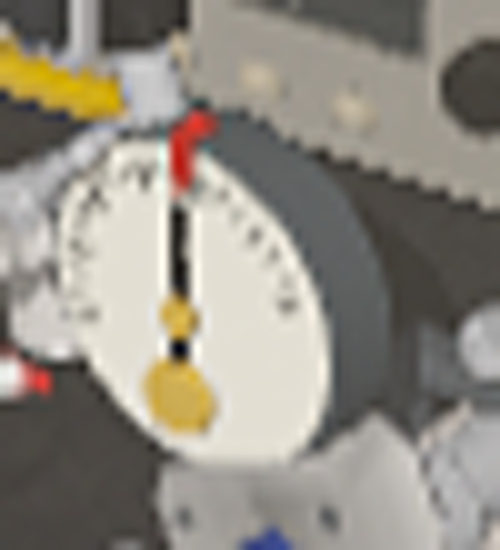

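```bash
python3 -c "
from cell import ctrl
print(ctrl.finish_job()); o=ctrl.observe(); print(o['time'],o['tool_pos'],o['wrist_force'],o['opening'])"
```

```text
the job is handed in; nothing more can be done
None
the job is handed in; nothing more can be done
```

I pushed the lock lever down to its stop with the gauge still in its stand. I then lifted the gauge by its grip, sat the V-foot on the blue band, and rocked it round to a lean of about 0.45 rad. I handed the job in at about 17 s with the gauge held there; no verdict was reported.

**Last checks before handing in**
- **Grip:** the fingers were closed on the 18 mm grip.
- **Press on the shaft:** about 10 N, worked out from the wrist force.
- **Seating:** the grip's centre was about 155 mm from the shaft's axis, which matches a fully seated foot.
- **Lever:** the pictures showed it still down.
- **Pointer:** it showed no visible movement in pictures 0.1 s apart, and it pointed at the flag's tip.
- **Micrometer, cup and bush:** I did not touch them, but I did not re-measure their positions at the end.

**Where the angle estimates disagreed:** the flag reads 0.445 ± 0.015 rad from the close view.

| Lean estimate | Before the last 1.5 mm nudge | At the end |
|---|---|---|
| From the arm's position | 0.449 rad | about 0.46 rad |
| From the dial's shift in the scene picture | about 0.434 rad | about 0.445 rad (inferred, not re-measured) |

An overlay on the scene picture also put the pointer about 0.014 rad short before the nudge. All the estimates are within the 0.05 rad allowed.

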